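# Load the paint tins and wind them up to the label reader

## Robot

A 7-joint arm with a two-finger parallel gripper is mounted at the origin on the work surface. World frame = base frame: x ahead of the robot, y to its left, z up, the work surface at z = 0. Lengths are in m, angles in rad, forces in N, time in s.
With the tool pointing down it reaches from about 0.425 to 0.925 m from the base axis. Payload 6.8 kg.
Tool frame: the origin (TCP) lies at the very end of the fingers, on their centre line; the grasp point (between the pads) lies 19 mm behind it; z points along the fingers, x is the direction in which the jaws open and shut, and the axes are right-handed (so a half turn about z gives the same grasp; the last joint's range is limited). The gripper opens to 85 mm and grips with 20 to 120 N. Pads are 22 mm wide; open, the fingers measure 114 mm over their backs; the gripper's body (76 mm by 85 mm) begins 54 mm behind the grasp point. The pads swing forward as they close: fully open they stand 13 mm farther back than shut.
Start: joints at [-1.24, 0.477, 0.022, 1.555, -0.011, 1.109, -0.083], TCP at [0.287, 0.611, 0.211] pointing down, gripper open.
Joint ranges: [-2.96, 2.96], [-0.34, 2.1], [-1.41, 1.46], [0.24, 2.44], [-1.37, 4.51], [0.17, 1.92], [-2.96, 2.96]. Speed limits (rad/s): [2.39, 2.39, 3.14, 3.14, 3.14, 3.14, 3.14].

## Interface

Orientations are given as a 3x3 rotation matrix whose columns are the frame's x, y, z axes.
In Python, from rig import robot gives the robot as it stands.
- The arm moves only by the shell command python3 -m pendant 'ROWS'. ROWS is JSON, a list of rows, each a list of 3 entries, a list of its own where there are three numbers: the opening, from -1 (shut) to 1 (fully open), then the shift along the tool's x, y, z scaled (see below), then the turn, a rotation vector about the tool's x, y, z scaled (see below). A call has 1 to 5 rows; each row is the pose to reach, as a shift and turn from the pose measured when the call began, along the tool's axes at that moment, turning the shorter way round; what a row does not reach only later rows make up. The controller multiplies each number of a shift by 40 cm and each number of a turn by pi rad. A row lasts 1/8 s, in which the tool goes at most 62.5 mm and 10.7 degrees, less where a joint would pass 70% of its speed; a pose out of reach is approached as far as the arm can. A call with a number of a shift or a turn outside -1 to 1 is refused whole. A call with a gripper value outside its range is refused whole. The fingers move at their own pace and stop on an object; the grip force is fixed at half the most. Time passes only in rows, so rows that repeat a pose let the fingers close. It gives the time, the measured TCP pose, the force and the opening at its end, in the units of the state.
- robot.get_state(): the state, without advancing time (a new reading comes with each control period).
- robot.read_camera(name): name is "scene" or "top" or "wrist"; returns a dict with "pixels" (480x640x3 uint8, blue, green, red), "z_map" (480x640 float32, m along the optical axis (not along the pixel's ray), 0 where there is no reading), "K" (3x3 intrinsics, pixels), "extrinsics" (4x4, takes a point from world to camera coordinates). Camera axes: x right, y up, looking along -z (the intrinsics and any distortion apply to the point x, -y, -z); pixel columns grow to the right and rows downward; lengths in m; the calibration is good to about 2 mm. A picture is of the moment at which its call begins.
- robot.close_job(): hands the job in, once; it reports no verdict.
The state is a dict: "t": time; "joints": joint angles; "joint_vel": joint speeds; "tau": joint torques, N m; "position": TCP position; "ee_rot": TCP orientation; "wrist_force": force on the tool from outside, world axes, zero at the start; "wrist_torque": the same for the moment, N m; "grip_width": opening from 0.0 (shut) to 1.0 (fully open).
Only numpy, scipy, OpenCV 4.12 (cv2) and the standard library are available. Lean on these libraries where they do the work, as an engineer would, in place of code of your own. Each camera call takes 0.05 s, during which the arm holds its last target. There are 200 camera calls.

## Task

Book in the labelled paint tins: with the lift's deck still down, stand every one of them on the deck, upright in a single row along its middle line, each turned so that its paper label looks straight at the reader. Then fit the crank on the lift's square shaft and wind the deck up until its top is level with the top of the reader's steel ledge. Finish with the tins still in place and facing the reader, and the crank taken off and laid flat back on the middle of its rubber mat; turn the shaft only with the crank, and leave the other things on the bench where they are.

Things in the scene. Friction and masses are not known exactly. Their poses are not given: they have to be found in the camera images.
- lift_base (a point): Bench lift, bolted down: grey base 180 x 300 mm, an aluminium deck above it and, off the -y end, a grey gearbox 80 x 80 x 90 mm high with the upright drive shaft on top. Point: centre of the base's underside (z = 0). x axis: from the robot's side towards the reader; y along the deck; yaw up to 0.12 rad either way. The shaft's axis is at (0, -285 mm) in this frame.
- deck_top (a point): Centre of the upper face of the lift's deck, a flat plate 180 mm (x, towards the reader) x 350 mm (y), no rim; axes as the lift's. A dark line runs along y through its middle (x = 0), with four cross ticks at y = -102, -34, 34, 102 mm, where four tins fit well. The deck rises straight up; its top is 60 mm above the bench at joint value 0.
- deck (a joint): Height of the deck above its lowest position, m (starts at 0 to 0.01; the stop is at 0.085). It is moved only by the drive shaft, 12 mm a turn, and stays where it is left (self-locking, loaded or not).
- shaft (a joint): Angle of the drive shaft, rad, growing as it is turned clockwise seen from above, which raises the deck (12 mm a turn); several turns are needed. It takes about 0.25 N m to turn (about 3 N at the crank's knob). At 0 the square's sides are parallel to the lift's x and y.
- shaft_foot (a point): On the shaft's axis, on top of its round collar (38 mm across, 95 mm above the bench), where the fitted crank's hub rests. Above it stand a square 18 x 18 mm, 28 mm high, then a round pilot 13 mm in diameter, 14 mm high (shaft top 42 mm above this point). The axes turn with the shaft, x and y square to the square's sides.
- ledge (a point): Middle of the front edge of the upper face of the steel ledge (8 mm thick) at the foot of the label reader: a grey block 320 mm long, 65 mm high above the ledge, dark window facing the deck, behind the deck's +x side. The ledge juts 24 mm out; its front edge is 6 mm from the deck, 96 mm from the deck's middle line. Its height differs between starts (100 to 130 mm) and stays fixed.
- crank: Loose steel crank, 0.44 kg: square hub 38 x 38 mm, 55 mm high, with a square socket 21 x 21 mm right through; a flat arm (22 mm wide, 12 mm thick) runs from the hub's foot along the crank's x axis to an upright knob. Origin: centre of the hub's underside; z up; hub and socket sides parallel to x and y. Fits the shaft in four quarter-turns, with 10 degrees and 1.5 mm of play.
- crank_knob (a point): On the axis of the crank's knob, 80 mm from the hub's axis and 68 mm above the crank's underside. The knob is a round black cylinder 24 mm in diameter, from 14 to 82 mm above the crank's underside; it spins freely on the crank, so a hand holding it need not turn as the crank goes round.
- mat: The crank's black rubber mat, 160 x 160 mm, 3 mm thick, fixed on the bench; origin at the centre of its underside. The crank starts here.
- tin1: Loose paint tin (there are two to four alike; absent ones read None): dark metal, 58 mm in diameter, 75 mm high, 0.2 to 0.4 kg. Origin: centre of its underside; z up. A white paper label covers one side (about 80 degrees) around the tin's x axis, and a tongue of it folds over on to the lid, from the middle out to that side.
- tin1_label (a point): Middle of the label on tin1's side wall: 29 mm from its axis along its x, 38 mm up.
- tin2: Loose paint tin (there are two to four alike; absent ones read None): dark metal, 58 mm in diameter, 75 mm high, 0.2 to 0.4 kg. Origin: centre of its underside; z up. A white paper label covers one side (about 80 degrees) around the tin's x axis, and a tongue of it folds over on to the lid, from the middle out to that side.
- tin2_label (a point): Middle of the label on tin2's side wall: 29 mm from its axis along its x, 38 mm up.
- tin3: Loose paint tin (there are two to four alike; absent ones read None): dark metal, 58 mm in diameter, 75 mm high, 0.2 to 0.4 kg. Origin: centre of its underside; z up. A white paper label covers one side (about 80 degrees) around the tin's x axis, and a tongue of it folds over on to the lid, from the middle out to that side.
- tin3_label (a point): Middle of the label on tin3's side wall: 29 mm from its axis along its x, 38 mm up.
- tin4: Loose paint tin (there are two to four alike; absent ones read None): dark metal, 58 mm in diameter, 75 mm high, 0.2 to 0.4 kg. Origin: centre of its underside; z up. A white paper label covers one side (about 80 degrees) around the tin's x axis, and a tongue of it folds over on to the lid, from the middle out to that side.
- tin4_label (a point): Middle of the label on tin4's side wall: 29 mm from its axis along its x, 38 mm up.
- tape: Bystander: a roll of masking tape, 96 mm across, 25 mm high, lying on the bench near the robot; origin under its centre.
- pot: Bystander: an open white plastic pot, 80 mm across, 90 mm high, to the left of the lift; origin under its centre.
- scraper: Bystander: a spatula-like scraper 200 mm long lying at the robot's left.
- clamp: Bystander: a small bar clamp with an orange handle, 150 mm long, lying at the right, beyond the mat.
- jar: Bystander: a closed jar 70 mm across, 100 mm high, far left; origin under its centre.
- brush: Bystander: a flat paint brush 200 mm long lying at the far left, beyond the pot.
- block: Bystander: a dark wooden block 60 x 120 x 35 mm, at the far right.
Mind the look-alikes: they are no part of the job. What is shaped like the tin3 but blue is not meant.

How it is judged:
On the way, in this order (a step that is already met when the one before it is completed fails the run):
1. with the deck still down, all the tins stand on it in a row along its middle line, labels to the reader (value of joint deck below 0.016 m and x of tin1 in the frame of deck_top between -0.02 and 0.02 m and y of tin1 in the frame of deck_top between -0.165 and 0.165 m and z of tin1 in the frame of deck_top between -0.005 and 0.005 m and angle between each of tin1, tin2, tin3, tin4's own z axis and vertical below 0.1 rad and angle between the x axis of each of tin1, tin2, tin3, tin4 and the x axis of deck_top, either way round below 0.26 rad and x of each of tin1_label, tin2_label, tin3_label, tin4_label in the frame of deck_top above 0 m and x of tin2 in the frame of deck_top between -0.02 and 0.02 m and y of tin2 in the frame of deck_top between -0.165 and 0.165 m and z of tin2 in the frame of deck_top between -0.005 and 0.005 m and x of tin3 in the frame of deck_top between -0.02 and 0.02 m and y of tin3 in the frame of deck_top between -0.165 and 0.165 m and z of tin3 in the frame of deck_top between -0.005 and 0.005 m and x of tin4 in the frame of deck_top between -0.02 and 0.02 m and y of tin4 in the frame of deck_top between -0.165 and 0.165 m and z of tin4 in the frame of deck_top between -0.005 and 0.005 m), for 0.2 s.
2. with the crank fitted on the shaft, the deck has been wound up level with the ledge (z of deck_top in the frame of ledge between -0.004 and 0.004 m and horizontal distance between crank and shaft_foot below 0.006 m and z of crank in the frame of shaft_foot below 0.012 m), for 0.3 s.
At the end, for the whole second after the job is handed in: The deck's top is within 4 mm of the height of the ledge's top; every tin stands upright on the deck, its axis within 20 mm of the deck's middle line, its label within 15 degrees of straight towards the reader; the crank lies flat on the mat, its hub within 60 mm of the mat's centre; all at rest (z of deck_top in the frame of ledge between -0.004 and 0.004 m and x of tin1 in the frame of deck_top between -0.02 and 0.02 m and y of tin1 in the frame of deck_top between -0.165 and 0.165 m and z of tin1 in the frame of deck_top between -0.005 and 0.005 m and angle between each of tin1, tin2, tin3, tin4, crank's own z axis and vertical below 0.1 rad and angle between the x axis of each of tin1, tin2, tin3, tin4 and the x axis of deck_top, either way round below 0.26 rad and x of each of tin1_label, tin2_label, tin3_label, tin4_label in the frame of deck_top above 0 m and x of tin2 in the frame of deck_top between -0.02 and 0.02 m and y of tin2 in the frame of deck_top between -0.165 and 0.165 m and z of tin2 in the frame of deck_top between -0.005 and 0.005 m and x of tin3 in the frame of deck_top between -0.02 and 0.02 m and y of tin3 in the frame of deck_top between -0.165 and 0.165 m and z of tin3 in the frame of deck_top between -0.005 and 0.005 m and x of tin4 in the frame of deck_top between -0.02 and 0.02 m and y of tin4 in the frame of deck_top between -0.165 and 0.165 m and z of tin4 in the frame of deck_top between -0.005 and 0.005 m and linear speed of each of tin1, tin2, tin3, tin4, crank below 0.02 m/s and horizontal distance between crank and mat below 0.06 m and z of crank in the frame of mat below 0.008 m); the robot touches nothing.
It fails at once if the shaft is turned without the crank on it (velocity of joint shaft above 0.3 rad/s and horizontal distance between crank and shaft_foot above 0.03 m).
It fails at once if one of the other things (tape, pot, scraper, clamp, jar, brush, block) is pushed more than 60 mm from its place (distance of any of tape, pot, scraper, clamp, jar, brush, block from where it was at the start of the episode above 0.06 m).
Of tin1, tin2, tin3, tin4 only 2 to 4 are there at a start; the rules pass over those that are not, and their reading is None.
At some moment in a run one of tin1, tin2, tin3, tin4 may be knocked a few centimetres aside while the robot is not near it.
Once in a run the grip may slacken for a moment while it holds something.
It also fails if it takes over 210 s, if anything falls off the work surface, if the arm or the gripper's body presses on something with over 40 N, if the wrist force passes 120 N, or if a joint passes its speed limit or range.

## Working session

There is one attempt and no reset: what is moved stays moved. The work goes in short steps, Python scripts to look and compute and a shell command to move; the robot and the scene stay as the last step left them, time stands still between calls to the robot, and variables do not carry over. Pictures are saved under pics/ and viewed, about 12 in all and at most 16, crops included, and the job is handed in when it is done.

```bash
ls; mkdir -p pics; python3 - <<'E'
from rig import robot
import cv2,numpy as np
s=robot.get_state(); print({k:np.round(v,3).tolist() for k,v in s.items()})
for n in("scene","top"):
    c=robot.read_camera(n); cv2.imwrite(f"pics/{n}0.png",c["pixels"]); np.savez(f"pics/{n}0.npz",**c)
    print(n,c["K"].round(1).tolist(),c["extrinsics"].round(3).tolist(),c.keys())
E
```

```text
pics
{'t': 0.0, 'joints': [-1.24, 0.478, 0.022, 1.556, -0.012, 1.109, -0.083], 'joint_vel': [-0.001, -0.001, 0.0, 0.001, 0.001, 0.0, 0.003], 'tau': [0.001, -59.645, 1.608, -28.121, 0.013, 0.009, -0.0], 'position': [0.287, 0.61, 0.21], 'ee_rot': [[0.425, 0.905, -0.001], [0.905, -0.425, -0.002], [-0.002, 0.0, -1.0]], 'wrist_force': [-0.682, -0.587, -0.552], 'wrist_torque': [-0.025, -0.006, 0.017], 'grip_width': 1.001}
scene [[438.7, 0.0, 315.9], [0.0, 438.7, 230.4], [0.0, 0.0, 1.0]] [[0.805, 0.593, 0.011, -0.471], [-0.484, 0.647, 0.589, 0.189], [0.342, -0.48, 0.808, -1.312], [0.0, 0.0, 0.0, 1.0]] dict_keys(['pixels', 'z_map', 'K', 'extrinsics'])
top [[535.1, 0.0, 326.4], [0.0, 535.1, 240.9], [0.0, 0.0, 1.0]] [[0.015, -1.0, -0.004, 0.009], [0.994, 0.015, 0.104, -0.562], [-0.104, -0.005, 0.995, -1.2], [0.0, 0.0, 0.0, 1.0]] dict_keys(['pixels', 'z_map', 'K', 'extrinsics'])
```

View pics/top0.png

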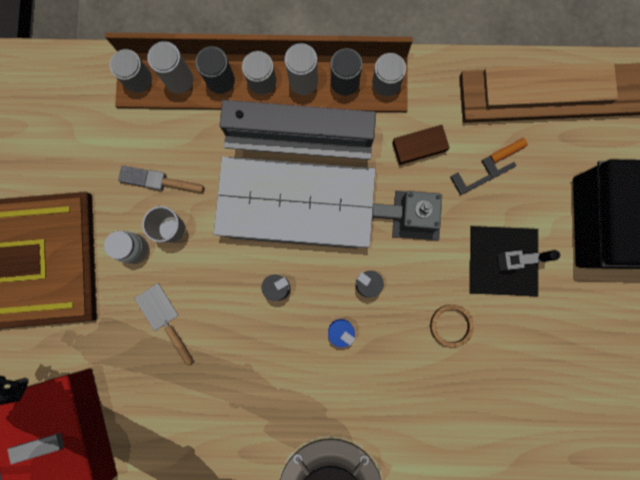

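View pics/scene0.png

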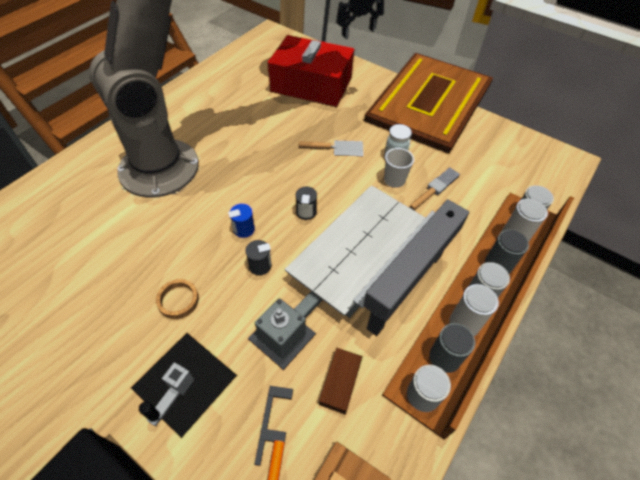

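Top view: two dark tins with white labels at about (276,288) and (369,284). The blue look-alike is at (342,334). Also visible are the deck centre at (295,202), the shaft at (424,209), the crank hub at (513,260) with its knob at (550,255), and the tape at (452,326). Next I'll measure these and enlarge the tins.

```bash
cat > h.py <<'E'
import numpy as np, cv2
from rig import robot
def snap(n,tag=None):
    c=robot.read_camera(n)
    if tag: np.savez(f"pics/{tag}.npz",**c)
    return c
def load(tag): return dict(np.load(f"pics/{tag}.npz"))
def ray(c,uv):
    uv=np.atleast_2d(np.asarray(uv,float)); E=c["extrinsics"]; R,t=E[:3,:3],E[:3,3]
    d=np.c_[uv,np.ones(len(uv))]@np.linalg.inv(c["K"]).T*[1,-1,-1]
    return -R.T@t, d@R
def onz(c,uv,z):
    o,d=ray(c,uv); return o+d*((z-o[2])/d[:,2:])
def pts(c):   # per-pixel world points from the depth map
    v,u=np.mgrid[:480,:640]; o,d=ray(c,np.c_[u.ravel(),v.ravel()])
    return (o+d*c["z_map"].reshape(-1,1)).reshape(480,640,3)
def proj(c,X):
    X=np.atleast_2d(X); p=(X@c["extrinsics"][:3,:3].T+c["extrinsics"][:3,3])*[1,-1,-1]
    p=p@c["K"].T; return p[:,:2]/p[:,2:]
def blobs(m,amin=30):
    n,l,s,ce=cv2.connectedComponentsWithStats(m.astype(np.uint8)); 
    return [(ce[i],s[i],l==i) for i in range(1,n) if s[i][4]>=amin]
E
python3 - <<'E'
from h import *
c=load("top0"); P=pts(c); img=c["pixels"]; Z=P[...,2]; hsv=cv2.cvtColor(img,cv2.COLOR_BGR2HSV)
print("bench z",np.median(Z[300:330,250:300]))
# lids: height 65..85mm, in the bench area before the deck
m=(abs(Z-.075)<.008)&(P[...,0]<.53)&(abs(P[...,1])<.4)
for ce,s,mk in blobs(m,60):
    X=P[mk]; (u,v),r=cv2.minEnclosingCircle(np.argwhere(mk)[:,::-1].astype(np.float32))
    w=mk&(hsv[...,1]<70)&(hsv[...,2]>120); w=w.astype(np.uint8); 
    uw=np.argwhere(w)[:,::-1].mean(0) if w.sum() else (0,0)
    C=onz(c,[ce],.075)[0]; L=onz(c,[uw],.075)[0]
    print("lid",ce.round(1),s[4],"r",r.__round__(1),"C",C.round(4),"zmed",np.median(X[:,2]).round(4),"hsv",np.median(hsv[mk],0),"label px",np.round(uw,1),w.sum(),"yaw",np.degrees(np.arctan2(*(L-C)[[1,0]])).round(1))
for nm,(u,v) in dict(deck=(270,225),ledge=(300,150),readertop=(300,115),shafttop=(424,209),gear=(435,225),mat=(480,285),hub=(507,260),knob=(550,255)).items():
    print(nm,P[v,u].round(4))
# deck rect
dz=np.median(Z[215:235,240:340]); m=(abs(Z-dz)<.006)&(P[...,1]>-.16)&(P[...,1]<.36)&(P[...,0]>.48)&(P[...,0]<.8)&(hsv[...,1]<60)
b=max(blobs(m),key=lambda b:b[1][4]); q=np.argwhere(b[2])[:,::-1]; W=onz(c,q,dz)[:,:2].astype(np.float32)
print("deck z",dz,b[1],cv2.minAreaRect(W))
print("tick line fit: dark px on deck")
g=cv2.cvtColor(img,cv2.COLOR_BGR2GRAY); box=cv2.erode(cv2.morphologyEx(b[2].astype(np.uint8),cv2.MORPH_CLOSE,np.ones((15,15))),np.ones((9,9)))>0
d=box&(g<110); W=onz(c,np.argwhere(d)[:,::-1],dz)[:,:2].astype(np.float32); print(len(W),cv2.fitLine(W,cv2.DIST_HUBER,0,.01,.01).ravel(), W[:,1].min(),W[:,1].max())
cr=cv2.resize(img[255:355,240:400],None,fx=5,fy=5,interpolation=cv2.INTER_CUBIC); cv2.imwrite("pics/tins.png",cr)
cr=cv2.resize(img[180:310,380:570],None,fx=4,fy=4,interpolation=cv2.INTER_CUBIC); cv2.imwrite("pics/crank.png",cr)
E
```

```text
bench z 0.00047042214596371146
lid [369.7 282.9] 572 r 13.8 C [ 0.4661 -0.0791  0.075 ] zmed 0.0754 hsv [111.   8.  68.] label px [363.5 278.3] 102 yaw 54.4
lid [274.4 286.8] 568 r 13.8 C [0.4544 0.1298 0.075 ] zmed 0.0755 hsv [111.   8.  69.] label px [280.9 283.1] 98 yaw -59.1
lid [341.1 332.9] 585 r 14.0 C [ 0.3567 -0.0177  0.075 ] zmed 0.0753 hsv [111. 182. 152.] label px [347.3 337.9] 100 yaw -127.4
lid [329.8 473.1] 98 r 22.5 C [0.0635 0.0027 0.075 ] zmed 0.0752 hsv [16. 35. 34.] label px [0 0] 0 yaw 36.8
deck [0.5927 0.1446 0.0614]
ledge [0.7496 0.0773 0.1203]
readertop [0.805  0.075  0.1856]
shafttop [ 0.6227 -0.189   0.1289]
gear [ 0.594  -0.2195  0.0914]
mat [ 0.467  -0.3413  0.0013]
hub [ 0.5223 -0.3873  0.055 ]
knob [ 0.5325 -0.4713  0.085 ]
deck z 0.06439355170402539 [  214   156   161    91 12109] ((0.6481932401657104, 0.0903986319899559), (0.34950605034828186, 0.18021363019943237), 86.22447967529297)
tick line fit: dark px on deck
188 [0.06412783 0.9979417  0.6487005  0.10484526] -0.06132392 0.25424337
```

View pics/tins.png

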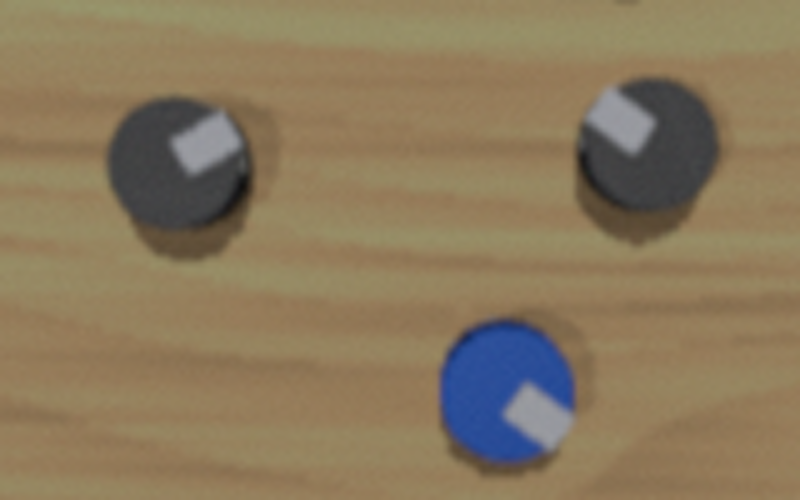

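View pics/crank.png

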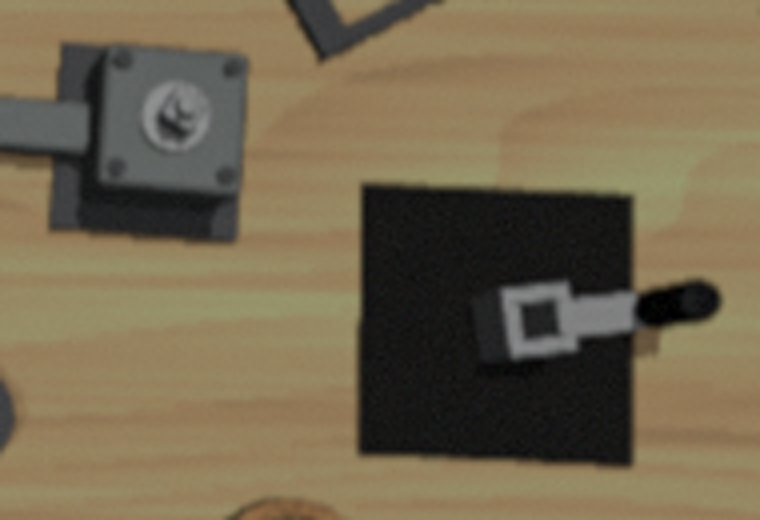

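The crop confirms two dark labelled tins: A at px (274,287), label yaw −59°, and B at px (370,283), label yaw +54°. The third, at px (341,333), is blue, so it's the decoy. The rack cans at (212,70) and (346,70) have no labels. The deck centre is about (0.648, 0.090) with yaw −3.7°.

```bash
cat > rel.py <<'E'
import sys,numpy as np
from scipy.spatial.transform import Rotation as Ro
from rig import robot
s=robot.get_state(); p=np.array(s["position"]); R=np.array(s["ee_rot"])
print("t",round(s["t"],2),"p",p.round(4),"yaw",np.degrees(np.arctan2(R[1,0],R[0,0])).round(1),"F",np.round(s["wrist_force"],1),"w",round(s["grip_width"],3),"j7",round(s["joints"][6],2))
for a in sys.argv[1:]:   # x,y,z,yawdeg
    x,y,z,f=map(float,a.split(",")); f=np.radians(f)
    T=np.array([[np.cos(f),np.sin(f),0],[np.sin(f),-np.cos(f),0],[0,0,-1]])
    print(a,"shift",(R.T@(np.array([x,y,z])-p)/.4).round(4).tolist(),"turn",(Ro.from_matrix(R.T@T).as_rotvec()/np.pi).round(4).tolist())
E
python3 rel.py .4544,.1298,.21,16
```

```text
t 0.1 p [0.2865 0.6105 0.2097] yaw 64.9 F [ 0.4 -0.1  0.2] w 1.001 j7 -0.08
.4544,.1298,.21,16 shift [-0.9097, 0.8905, 0.0009] turn [0.0003, 0.0005, 0.2714]
```

```bash
python3 -m pendant '[[1,[-0.91,0.89,0],[0,0,0.271]],[1,[-0.91,0.89,0],[0,0,0.271]],[1,[-0.91,0.89,0],[0,0,0.271]],[1,[-0.91,0.89,0],[0,0,0.271]],[1,[-0.91,0.89,0],[0,0,0.271]]]'; python3 rel.py .4544,.1298,.21,16
```

```text
t: 0.72
position: [0.3897, 0.3138, 0.2103]
ee_rot: [[0.962, 0.273, -0.001], [0.273, -0.962, -0.002], [-0.001, 0.001, -1.0]]
wrist_force: [0.3, 0.6, 0.7]
grip_width: 0.999
t 0.72 p [0.3897 0.3138 0.2103] yaw 15.8 F [0.3 0.6 0.7] w 0.999 j7 -0.46
.4544,.1298,.21,16 shift [0.03, 0.4866, 0.0014] turn [0.0004, 0.0003, -0.0009]
```

```bash
python3 -m pendant '[[1,[0.03,0.487,0],[0,0,0]],[1,[0.03,0.487,0],[0,0,0]],[1,[0.03,0.487,0],[0,0,0]],[1,[0.03,0.487,0],[0,0,0]],[1,[0.03,0.487,0.12],[0,0,0]]]'; python3 - <<'E'
from h import *
c=snap("wrist","w1"); cv2.imwrite("pics/w1.png",c["pixels"])
E
python3 rel.py .4544,.1298,.035,16
```

```text
t: 1.35
position: [0.4575, 0.1302, 0.1646]
ee_rot: [[0.963, 0.271, 0.006], [0.271, -0.963, 0.002], [0.007, -0.001, -1.0]]
wrist_force: [0.7, 0.9, -1.7]
grip_width: 1.002
t 1.4 p [0.4518 0.1291 0.1575] yaw 15.8 F [-3.3 -0.8 -5. ] w 0.998 j7 -0.02
.4544,.1298,.035,16 shift [0.0085, -0.0007, 0.3062] turn [0.0007, 0.0019, -0.0008]
```

View pics/w1.png

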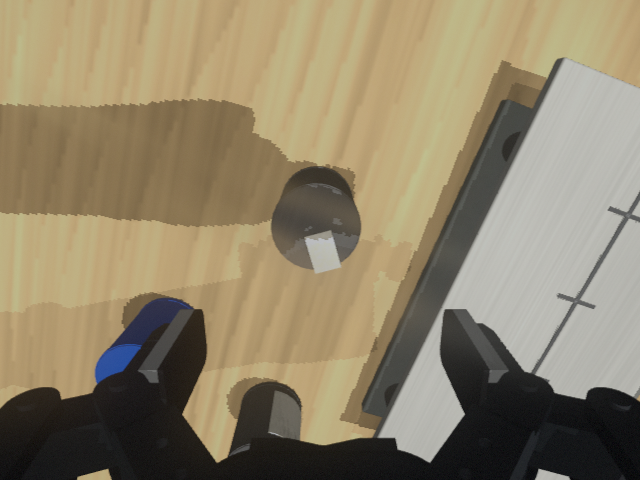

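The wrist view shows tin A's lid at about (316,230) with its label at (323,250), and the deck at the right. I'll check that position against the calibration before descending.

```bash
python3 - <<'E'
from h import *
c=load("w1"); P=pts(c); print(c["extrinsics"].round(3).tolist())
print("lid pt",P[225,300].round(4),"label", onz(c,[[323,250]],.075).round(4), "proj expected",proj(c,[[.4544,.1298,.075],[.4661,-.0791,.075]]).round(0))
m=(abs(P[...,2]-.075)<.006)&(P[...,0]<.53)
for ce,s,mk in blobs(m,300): print(ce,s,onz(c,[ce],.075).round(4))
E
```

```text
[[0.963, 0.271, 0.008, -0.477], [-0.256, 0.917, -0.307, 0.024], [-0.09, 0.293, 0.952, -0.333], [0.0, 0.0, 0.0, 1.0]]
lid pt [0.4437 0.1288 0.0746] label [[0.4627 0.1164 0.075 ]] proj expected [[316. 228.]
 [261. 472.]]
[315.35128246 226.02596782] [ 271  182   90   92 6277] [[0.4534 0.131  0.075 ]]
[115.10704225 358.75399061] [  94  340   49   44 1065] [[ 0.341  -0.0041  0.075 ]]
```

The prediction (316,228) matches the view to 1–2 mm. Descending and gripping, then lifting.

```bash
python3 rel.py .454,.1302,.035,16; python3 -m pendant '[[1,[0.007,-0.001,0.15],[0,0.001,0]],[1,[0.007,-0.001,0.306],[0,0.001,0]],[1,[0.007,-0.001,0.306],[0,0.001,0]],[1,[0.007,-0.001,0.306],[0,0.001,0]],[-1,[0.007,-0.001,0.306],[0,0.001,0]]]'; python3 rel.py .454,.1302,.2,16
```

```text
t 1.4 p [0.4518 0.1291 0.1575] yaw 15.8 F [-3.3 -0.8 -5. ] w 0.998 j7 -0.02
.454,.1302,.035,16 shift [0.0078, -0.0019, 0.3062] turn [0.0007, 0.0019, -0.0008]
t: 2.02
position: [0.4557, 0.1309, 0.0377]
ee_rot: [[0.962, 0.273, 0.002], [0.273, -0.962, -0.0], [0.002, 0.001, -1.0]]
wrist_force: [-0.7, -0.1, 1.0]
grip_width: 0.816
t 2.02 p [0.4557 0.1309 0.0377] yaw 15.9 F [-0.7 -0.1  1. ] w 0.816 j7 0.11
.454,.1302,.2,16 shift [-0.0038, 0.0007, -0.4057] turn [0.0002, -0.0006, -0.0007]
```

```bash
python3 -m pendant '[[-1,[0,0,0],[0,0,0]],[-1,[0,0,0],[0,0,0]],[-1,[0,0,-0.15],[0,0,0]],[-1,[0,0,-0.3],[0,0,0]],[-1,[0,0,-0.4],[0,0,0]]]'; python3 rel.py .6547,.1922,.2,71.4
```

```text
t: 2.65
position: [0.4561, 0.131, 0.2008]
ee_rot: [[0.962, 0.273, 0.005], [0.273, -0.962, 0.002], [0.005, -0.0, -1.0]]
wrist_force: [0.3, 0.4, -4.4]
grip_width: 0.647
t 2.65 p [0.4561 0.131  0.2008] yaw 15.8 F [ 0.3  0.4 -4.4] w 0.647 j7 -0.04
.6547,.1922,.2,71.4 shift [0.5195, -0.0117, 0.0049] turn [0.0008, -0.0016, -0.3087]
```

```bash
python3 -m pendant '[[-1,[0.15,0,0],[0,0,-0.06]],[-1,[0.3,0,0],[0,0,-0.12]],[-1,[0.45,-0.01,0],[0,0,-0.18]],[-1,[0.52,-0.012,0],[0,0,-0.24]],[-1,[0.52,-0.012,0],[0,0,-0.3]]]'; python3 rel.py .6547,.1922,.14,71.4
```

```text
t: 3.28
position: [0.6563, 0.1929, 0.2013]
ee_rot: [[0.343, 0.939, 0.006], [0.939, -0.343, 0.001], [0.003, 0.005, -1.0]]
wrist_force: [-0.6, -0.7, -3.8]
grip_width: 0.647
t 3.27 p [0.6563 0.1929 0.2013] yaw 69.9 F [-0.6 -0.7 -3.8] w 0.647 j7 0.96
.6547,.1922,.14,71.4 shift [-0.0036, -0.0038, 0.1533] turn [0.0016, -0.001, -0.0081]
```

```bash
python3 -m pendant '[[-1,[-0.0036,-0.0038,0.12],[0.0016,-0.001,-0.008]],[-1,[-0.0036,-0.0038,0.22],[0.0016,-0.001,-0.008]],[-1,[-0.0036,-0.0038,0.235],[0.0016,-0.001,-0.008]],[-1,[-0.0036,-0.0038,0.243],[0.0016,-0.001,-0.008]],[-1,[-0.0036,-0.0038,0.246],[0.0016,-0.001,-0.008]]]'; python3 rel.py .6547,.1922,.10,71.2;  python3 -m pendant '[[-1,[0,0,0],[0,0,0]],[-1,[0,0,0.004],[0,0,0]]]'; python3 rel.py .6547,.1922,.10,71.2
```

```text
t: 3.9
position: [0.6562, 0.1926, 0.1049]
ee_rot: [[0.319, 0.948, 0.003], [0.948, -0.319, 0.001], [0.002, 0.002, -1.0]]
wrist_force: [0.2, -0.2, -3.0]
grip_width: 0.646
t 3.9 p [0.6562 0.1926 0.1049] yaw 71.4 F [ 0.2 -0.2 -3. ] w 0.646 j7 1.01
.6547,.1922,.10,71.2 shift [-0.0022, -0.0033, 0.0123] turn [0.0008, -0.0006, 0.001]
t: 4.15
position: [0.6571, 0.1929, 0.1047]
ee_rot: [[0.319, 0.948, 0.005], [0.948, -0.319, 0.002], [0.003, 0.004, -1.0]]
wrist_force: [-0.0, 0.1, -3.3]
grip_width: 0.646
t 4.15 p [0.6571 0.1929 0.1047] yaw 71.4 F [-0.   0.1 -3.3] w 0.646 j7 1.01
.6547,.1922,.10,71.2 shift [-0.0037, -0.0052, 0.0116] turn [0.0013, -0.0011, 0.001]
```

```bash
python3 -m pendant '[[-1,[-0.004,-0.005,0.008],[0,0,0]],[-1,[-0.004,-0.005,0.012],[0,0,0]],[-1,[-0.004,-0.005,0.016],[0,0,0]]]'; python3 rel.py .6547,.1922,.10,71.2
```

```text
t: 4.53
position: [0.6579, 0.1922, 0.1032]
ee_rot: [[0.32, 0.947, 0.012], [0.947, -0.32, 0.004], [0.008, 0.01, -1.0]]
wrist_force: [-6.7, -2.4, 26.9]
grip_width: 0.645
t 4.53 p [0.6579 0.1922 0.1032] yaw 71.3 F [-6.7 -2.4 26.9] w 0.645 j7 1.01
.6547,.1922,.10,71.2 shift [-0.0025, -0.0076, 0.008] turn [0.0031, -0.0025, 0.0007]
```

Contact at TCP z≈0.103, with 27 N upward. I'll release here and then rise.

```bash
python3 -m pendant '[[0.4,[0,0,0],[0,0,0]],[0.7,[0,0,0],[0,0,0]],[0.7,[0,0,0],[0,0,0]],[0.7,[0,0,-0.15],[0,0,0]],[0.7,[0,0,-0.25],[0,0,0]]]'; python3 rel.py .4661,-.0791,.2,50; python3 - <<'E'
from h import *
c=snap("wrist","w2"); cv2.imwrite("pics/w2.png",c["pixels"])
c=snap("top","t2"); cv2.imwrite("pics/t2.png",c["pixels"][120:360,150:480])
E
```

```text
t: 5.15
position: [0.6571, 0.1918, 0.205]
ee_rot: [[0.32, 0.947, 0.013], [0.947, -0.32, 0.004], [0.008, 0.011, -1.0]]
wrist_force: [0.3, -0.1, 0.1]
grip_width: 0.849
t 5.15 p [0.6571 0.1918 0.205 ] yaw 71.3 F [ 0.3 -0.1  0.1] w 0.849 j7 0.98
.4661,-.0791,.2,50 shift [-0.7946, -0.2356, 0.0034] turn [0.0029, -0.0032, 0.1185]
```

View pics/w2.png

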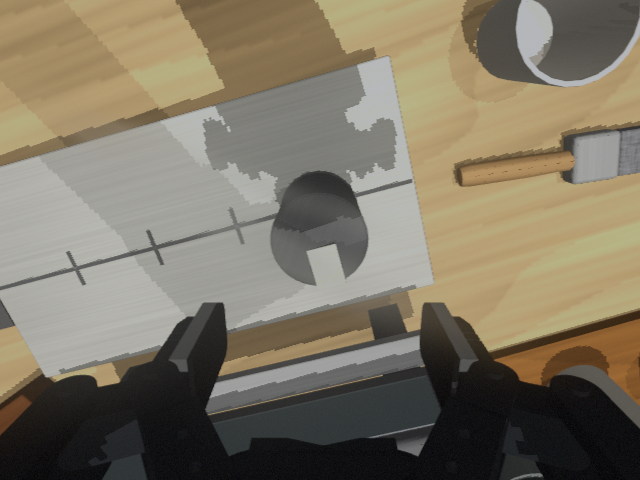

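Tin A stands upright at the outer tick, with its label tongue at about (327,265) pointing to the ledge. On to tin B, with a numeric check of A.

```bash
cat > tins.py <<'E'
from h import *
import sys
def tin(c,z,near,r=.05):
    P=pts(c); hsv=cv2.cvtColor(c["pixels"],cv2.COLOR_BGR2HSV)
    m=(abs(P[...,2]-z)<.012)&(np.hypot(P[...,0]-near[0],P[...,1]-near[1])<r)
    b=max(blobs(m,40),key=lambda b:b[1][4]); mk=b[2]
    C=onz(c,[b[0]],z)[0]; w=mk&(hsv[...,1]<60)&(c["pixels"].max(-1)>np.percentile(c["pixels"].max(-1)[mk],88)*.8)
    L=onz(c,[np.argwhere(w)[:,::-1].mean(0)],z)[0]
    return C.round(4),np.median(P[mk][:,2]).round(4),np.degrees(np.arctan2(*(L-C)[[1,0]])).round(1),b[1][4],int(w.sum())
def deckz(c):
    P=pts(c); X=P[(P[...,0]>.59)&(P[...,0]<.71)&(P[...,1]>-.06)&(P[...,1]<.24)&(P[...,2]>.05)]; h,e=np.histogram(X[:,2],90,(.05,.14)); return e[h.argmax()]+.0005
E
python3 - <<'E'
from tins import *
for t in("w2","t2"):
    c=load(t); print(t,"deckz",deckz(c))
    print(tin(c,.1375,(.6547,.1922)))
    if t=="t2": print(tin(c,.075,(.4661,-.0791)))
E
python3 -m pendant '[[0.8,[-0.12,-0.035,0],[0,0,0.06]],[0.8,[-0.24,-0.07,0],[0,0,0.118]],[0.8,[-0.37,-0.11,0],[0.001,-0.002,0.118]],[0.8,[-0.5,-0.15,0],[0.002,-0.003,0.118]],[0.8,[-0.64,-0.19,0],[0.003,-0.003,0.118]]]'; python3 rel.py .4661,-.0791,.12,50
```

```text
w2 deckz 0.0635
(array([0.6564, 0.1898, 0.1375]), np.float64(0.1388), np.float64(-5.2), np.int32(7489), 1225)
t2 deckz 0.0645
(array([0.6483, 0.1829, 0.1375]), np.float64(0.1391), np.float64(20.5), np.int32(281), 104)
(array([ 0.4661, -0.0789,  0.075 ]), np.float64(0.0754), np.float64(53.9), np.int32(573), 104)
t: 5.88
position: [0.5043, -0.0266, 0.2031]
ee_rot: [[0.641, 0.768, 0.006], [0.768, -0.641, 0.004], [0.007, 0.003, -1.0]]
wrist_force: [-0.1, 0.1, -0.3]
grip_width: 0.899
t 5.88 p [ 0.5043 -0.0266  0.2031] yaw 50.1 F [-0.1  0.1 -0.3] w 0.899 j7 0.92
.4661,-.0791,.12,50 shift [-0.1633, 0.0103, 0.2066] turn [0.0008, -0.0022, 0.0008]
```

```bash
python3 -m pendant '[[1,[-0.12,0.008,0],[0,0,0]],[1,[-0.165,0.01,0.1],[0,-0.001,0]],[1,[-0.165,0.01,0.2],[0,-0.001,0]],[1,[-0.165,0.01,0.2],[0,-0.002,0]]]';  python3 rel.py .4661,-.0789,.035,50
```

```text
t: 6.38
position: [0.4626, -0.0795, 0.1202]
ee_rot: [[0.641, 0.767, -0.005], [0.767, -0.641, -0.002], [-0.004, -0.002, -1.0]]
wrist_force: [0.6, -0.4, 0.4]
grip_width: 1.002
t 6.38 p [ 0.4626 -0.0795  0.1202] yaw 50.1 F [ 0.6 -0.4  0.4] w 1.002 j7 1.08
.4661,-.0789,.035,50 shift [0.0078, 0.0062, 0.2128] turn [-0.0007, 0.0014, 0.0006]
```

```bash
python3 -m pendant '[[1,[0.008,0.006,0.12],[0,0.001,0]],[1,[0.008,0.006,0.213],[0,0.001,0]],[1,[0.008,0.006,0.213],[0,0.001,0]],[1,[0.008,0.006,0.213],[0,0.001,0]],[-1,[0.008,0.006,0.213],[0,0.001,0]]]';python3 -m pendant '[[-1,[0,0,0],[0,0,0]],[-1,[0,0,0],[0,0,0]],[-1,[0,0,-0.15],[0,0,0]],[-1,[0,0,-0.3],[0,0,0]],[-1,[0,0,-0.4],[0,0,0]]]'; python3 rel.py .6460,.0565,.2,-8
```

```text
t: 7.0
position: [0.4677, -0.0788, 0.0367]
ee_rot: [[0.641, 0.767, 0.001], [0.767, -0.641, 0.001], [0.001, 0.0, -1.0]]
wrist_force: [0.4, -0.2, -1.2]
grip_width: 0.816
t: 7.62
position: [0.468, -0.079, 0.1995]
ee_rot: [[0.641, 0.767, 0.003], [0.767, -0.641, 0.001], [0.003, 0.002, -1.0]]
wrist_force: [1.4, 0.3, -3.2]
grip_width: 0.647
t 7.62 p [ 0.468  -0.079   0.1995] yaw 50.1 F [ 1.4  0.3 -3.2] w 0.647 j7 1.02
.6460,.0565,.2,-8 shift [0.5452, 0.1241, 0.0008] turn [0.0001, -0.0012, 0.3228]
```

```bash
python3 -m pendant '[[-1,[0.12,0.03,0],[0,0,0.059]],[-1,[0.25,0.06,0],[0,0,0.118]],[-1,[0.38,0.09,0],[0,0,0.177]],[-1,[0.48,0.11,0],[0,0,0.236]],[-1,[0.54,0.122,0],[0,0,0.29]]]'; python3 rel.py .6460,.0565,.107,-7.8
```

```text
t: 8.25
position: [0.6449, 0.058, 0.1999]
ee_rot: [[0.999, -0.04, 0.003], [-0.04, -0.999, 0.002], [0.003, -0.002, -1.0]]
wrist_force: [0.7, -1.6, -3.3]
grip_width: 0.646
t 8.25 p [0.6449 0.058  0.1999] yaw -2.3 F [ 0.7 -1.6 -3.3] w 0.646 j7 0.04
.6460,.0565,.107,-7.8 shift [0.0023, 0.0041, 0.2322] turn [-0.0006, -0.0009, 0.0307]
```

```bash
python3 -m pendant '[[-1,[0,0.004,0.12],[0,0,0.031]],[-1,[0,0.004,0.21],[0,0,0.031]],[-1,[0,0.004,0.23],[0,0,0.031]],[-1,[0,0.004,0.238],[0,0,0.031]],[-1,[0,0.004,0.241],[0,0,0.031]]]'; python3 rel.py .6460,.0565,.10,-7.8;  python3 -m pendant '[[-1,[0,0,0.008],[0,0,0]],[-1,[0,0,0.012],[0,0,0]]]'; python3 rel.py .6460,.0565,.10,-7.8
```

```text
t: 8.88
position: [0.6462, 0.0565, 0.105]
ee_rot: [[0.991, -0.137, 0.005], [-0.137, -0.991, 0.002], [0.005, -0.003, -1.0]]
wrist_force: [0.0, -0.1, -2.4]
grip_width: 0.646
t 8.88 p [0.6462 0.0565 0.105 ] yaw -7.9 F [ 0.  -0.1 -2.4] w 0.646 j7 0.01
.6460,.0565,.10,-7.8 shift [-0.0005, -0.0, 0.0126] turn [-0.0009, -0.0016, -0.0004]
t: 9.12
position: [0.6471, 0.0567, 0.1019]
ee_rot: [[0.991, -0.137, 0.008], [-0.137, -0.991, 0.003], [0.007, -0.004, -1.0]]
wrist_force: [-5.3, 1.1, 13.7]
grip_width: 0.65
t 9.12 p [0.6471 0.0567 0.1019] yaw -7.9 F [-5.3  1.1 13.7] w 0.65 j7 0.02
.6460,.0565,.10,-7.8 shift [-0.0028, 0.001, 0.0048] turn [-0.0013, -0.0022, -0.0004]
```

```bash
python3 -m pendant '[[0.4,[0,0,0],[0,0,0]],[0.7,[0,0,0],[0,0,0]],[0.7,[0,0,0],[0,0,0]],[0.7,[0,0,-0.15],[0,0,0]],[0.7,[0,0,-0.32],[0,0,0]]]'; python3 rel.py .63,-.194,.23,-8
```

```text
t: 9.75
position: [0.6457, 0.0562, 0.2252]
ee_rot: [[0.991, -0.137, 0.006], [-0.137, -0.991, 0.002], [0.005, -0.003, -1.0]]
wrist_force: [1.2, 0.1, 0.0]
grip_width: 0.849
t 9.75 p [0.6457 0.0562 0.2252] yaw -7.9 F [1.2 0.1 0. ] w 0.849 j7 -0.05
.63,-.194,.23,-8 shift [0.047, 0.6249, -0.0137] turn [-0.001, -0.0017, 0.0007]
```

```bash
python3 -m pendant '[[0.7,[0.01,0.14,-0.02],[0,0,0]],[0.7,[0.02,0.3,-0.02],[0,0,0]],[0.7,[0.035,0.45,-0.02],[-0.001,-0.002,0]],[0.7,[0.047,0.6,-0.02],[-0.001,-0.002,0]],[0.7,[0.047,0.625,-0.015],[-0.001,-0.002,0]]]';python3 -m pendant '[[1,[0,0,0],[0,0,0]]]'; python3 - <<'E'
from tins import *
c=snap("wrist","w3"); cv2.imwrite("pics/w3.png",c["pixels"])
P=pts(c); print(proj(c,[[.63,-.194,.137],[.63,-.194,.095]]))
E
python3 rel.py
```

```text
t: 10.38
position: [0.6282, -0.2008, 0.2312]
ee_rot: [[0.989, -0.146, -0.0], [-0.146, -0.989, -0.003], [0.0, 0.003, -1.0]]
wrist_force: [0.7, 0.9, 0.1]
grip_width: 0.851
t: 10.5
position: [0.628, -0.201, 0.2309]
ee_rot: [[0.989, -0.147, -0.001], [-0.147, -0.989, -0.003], [-0.0, 0.003, -1.0]]
wrist_force: [-0.0, 0.5, -0.6]
grip_width: 0.999
[[323.29305682 216.19922046]
 [323.21453315 201.18102142]]
t 10.55 p [ 0.628  -0.2009  0.2311] yaw -8.4 F [ 0.3 -0.4  0.3] w 0.997 j7 0.35
```

View pics/w3.png

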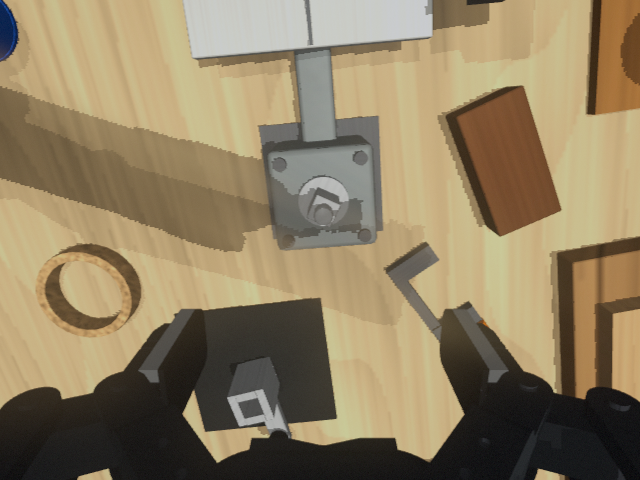

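The wrist view shows the gearbox at (322,195) with the shaft pilot at (322,215). The square is turned relative to the box, and the crank hub on its mat is at (250,405). I'll enlarge the shaft.

```bash
python3 - <<'E'
from h import *
c=load("w3"); 
im=c["pixels"][165:245,275:375]; cv2.imwrite("pics/sh.png",cv2.resize(im,None,fx=8,fy=7.5 if 0 else 7,interpolation=cv2.INTER_CUBIC)[:560])
P=pts(c)
for z,n in((.137,"pilot"),(.123,"square"),(.095,"collar")):
    m=(abs(P[...,2]-z)<.005)&(np.hypot(P[...,0]-.63,P[...,1]+.194)<.03)
    q=np.argwhere(m)[:,::-1]; W=onz(c,q,z)[:,:2]*1000
    print(n,len(q),W.mean(0).round(1),"z",np.median(P[m][:,2]).round(4),"rect",cv2.minAreaRect(W.astype(np.float32)), "circ",cv2.minEnclosingCircle(W.astype(np.float32)))
print(onz(c,[[275+0,165],[375,165]],.123))
E
```

```text
pilot 293 [ 629.7 -193.1] z 0.1362 rect ((629.5999755859375, -193.1627655029297), (12.187482833862305, 12.423650741577148), 81.56346130371094) circ ((629.6026000976562, -193.1636199951172), 6.50302791595459)
square 381 [ 630.1 -191. ] z 0.1226 rect ((629.7070922851562, -193.39089965820312), (18.732280731201172, 18.152029037475586), 57.75641632080078) circ ((629.977294921875, -193.27828979492188), 12.386075019836426)
collar 2111 [ 630.7 -190.3] z 0.0935 rect ((630.4844970703125, -192.80267333984375), (58.4560661315918, 58.443214416503906), 67.697265625) circ ((630.1583862304688, -192.90933227539062), 29.542150497436523)
[[ 0.6029343  -0.15834785  0.123     ]
 [ 0.66850645 -0.16806896  0.123     ]]
```

View pics/sh.png

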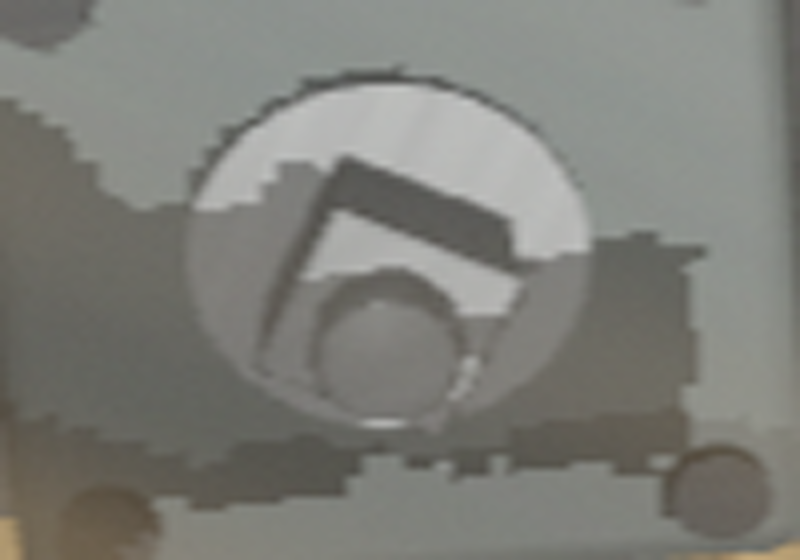

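```bash
cat > hub.py <<'E'
from h import *
def hub(c,z,near,kz):
    P=pts(c); m=(abs(P[...,2]-z)<.006)&(np.hypot(P[...,0]-near[0],P[...,1]-near[1])<.04)
    q=np.argwhere(m)[:,::-1]; W=onz(c,q,z)[:,:2]*1000; r=cv2.minAreaRect(W.astype(np.float32))
    k=(abs(P[...,2]-kz)<.006)&(np.hypot(P[...,0]-near[0],P[...,1]-near[1])<.12); 
    K=onz(c,np.argwhere(k)[:,::-1],kz)[:,:2]*1000 if k.any() else np.zeros((1,2))
    print("hub",len(q),np.median(P[m][:,2]).round(4),"rect",np.round(r[0],1),np.round(r[1],1),round(r[2],1)); 
    kc=cv2.minEnclosingCircle(K.astype(np.float32)); d=np.array(kc[0])-r[0]
    print("knob",len(K),np.round(kc[0],1),round(kc[1],1),"dist",np.hypot(*d).round(1),"crank yaw",np.degrees(np.arctan2(d[1],d[0])).round(1))
E
python3 - <<'E'
from hub import *
c=load("top0"); hub(c,.058,(.52,-.39),.085)
m=(c["pixels"].max(-1)<45); P=pts(c)
m&=(abs(P[...,1]+.4)<.13)&(abs(P[...,0]-.52)<.12)&(P[...,2]<.02)
W=onz(c,np.argwhere(m)[:,::-1],.003)[:,:2]*1000; print("mat",cv2.minAreaRect(W.astype(np.float32)))
E
python3 rel.py .52,-.395,.23,8
```

```text
hub 223 0.058 rect [ 524.3 -401.7] [37.9 40.6] 7.2
knob 93 [ 534.3 -481.1] 12.1 dist 80.1 crank yaw -82.9
mat ((524.50244140625, -399.93853759765625), (163.10882568359375, 154.87539672851562), 88.427978515625)
t 10.55 p [ 0.628  -0.2009  0.2311] yaw -8.4 F [ 0.3 -0.4  0.3] w 0.997 j7 0.35
.52,-.395,.23,8 shift [-0.1961, 0.5194, 0.0044] turn [0.001, 0.0002, -0.0912]
```

```bash
python3 rel.py .5243,-.4017,.2,7.1; python3 -m pendant '[[1,[-0.05,0.14,0],[0,0,-0.04]],[1,[-0.1,0.28,0],[0,0,-0.085]],[1,[-0.15,0.42,0],[0,0,-0.085]],[1,[-0.182,0.537,0.03],[0,0,-0.085]],[1,[-0.182,0.537,0.07],[0,0,-0.085]]]'; python3 -m pendant '[[1,[0,0,0],[0,0,0]]]';python3 - <<'E'
from hub import *
c=snap("wrist","w4"); hub(c,.058,(.5243,-.4017),.085)
E
python3 rel.py .5243,-.4017,.0185,7.1
```

```text
t 10.55 p [ 0.628  -0.2009  0.2311] yaw -8.4 F [ 0.3 -0.4  0.3] w 0.997 j7 0.35
.5243,-.4017,.2,7.1 shift [-0.183, 0.5342, 0.0795] turn [0.001, 0.0002, -0.0862]
t: 11.18
position: [0.5226, -0.4063, 0.2044]
ee_rot: [[0.993, 0.115, -0.0], [0.115, -0.993, -0.006], [-0.001, 0.006, -1.0]]
wrist_force: [0.5, 1.0, 0.1]
grip_width: 1.003
t: 11.3
position: [0.5236, -0.4033, 0.2027]
ee_rot: [[0.993, 0.118, -0.002], [0.118, -0.993, -0.003], [-0.002, 0.003, -1.0]]
wrist_force: [0.6, 0.2, -0.7]
grip_width: 0.999
hub 1704 0.0577 rect [ 524.  -403.1] [37.4 39.1] 7.8
knob 683 [ 533.9 -480.6] 12.6 dist 78.1 crank yaw -82.7
t 11.35 p [ 0.5237 -0.4041  0.2038] yaw 6.8 F [ 0.3 -0.4  0.9] w 0.996 j7 0.96
.5243,-.4017,.0185,7.1 shift [0.0027, -0.0077, 0.4631] turn [0.0013, 0.0005, -0.0019]
```

```bash
python3 -m pendant '[[1,[0.002,-0.004,0.15],[0.001,0,-0.003]],[1,[0.002,-0.004,0.3],[0.001,0,-0.003]],[1,[0.002,-0.004,0.43],[0.001,0,-0.003]],[1,[0.002,-0.004,0.462],[0.001,0,-0.003]],[1,[0.002,-0.004,0.462],[0.001,0,-0.003]]]';python3 -m pendant '[[-1,[0,0,0],[0,0,0]],[-1,[0,0,0],[0,0,0]],[-1,[0,0,0],[0,0,0]],[-1,[0,0,0],[0,0,0]]]'; python3 rel.py .5243,-.4025,.15,7
```

```text
t: 11.98
position: [0.5254, -0.4027, 0.0197]
ee_rot: [[0.992, 0.129, -0.001], [0.129, -0.992, -0.001], [-0.001, 0.001, -1.0]]
wrist_force: [-1.0, 0.2, 0.9]
grip_width: 1.003
t: 12.48
position: [0.5256, -0.4033, 0.0216]
ee_rot: [[0.992, 0.128, 0.001], [0.128, -0.992, -0.002], [0.0, 0.002, -1.0]]
wrist_force: [-2.5, 2.0, 8.0]
grip_width: 0.43
t 12.47 p [ 0.5256 -0.4033  0.0216] yaw 7.4 F [-2.5  2.   8. ] w 0.43 j7 1.07
.5243,-.4025,.15,7 shift [-0.0029, -0.0018, -0.3211] turn [0.0006, -0.0001, 0.002]
```

```bash
python3 -m pendant '[[-1,[0,0,-0.1],[0,0,0]],[-1,[0,0,-0.25],[0,0,0]],[-1,[0,0,-0.4],[0,0,0]],[-1,[0,0,-0.5],[0,0,0]],[-1,[0,0,-0.5],[0,0,0]]]'; python3 rel.py .6297,-.1933,.22,-31.5
```

```text
t: 13.1
position: [0.5265, -0.4044, 0.2251]
ee_rot: [[0.992, 0.128, 0.006], [0.128, -0.992, -0.005], [0.005, 0.006, -1.0]]
wrist_force: [-0.6, -0.7, -4.4]
grip_width: 0.43
t 13.1 p [ 0.5265 -0.4044  0.2251] yaw 7.3 F [-0.6 -0.7 -4.4] w 0.43 j7 0.96
.6297,-.1933,.22,-31.5 shift [0.3231, -0.4904, 0.0116] turn [0.0012, -0.0023, 0.2158]
```

```bash
python3 -m pendant '[[-1,[0.08,-0.12,0.01],[0,0,0.055]],[-1,[0.16,-0.24,0.01],[0,0,0.11]],[-1,[0.24,-0.36,0.01],[0,-0.001,0.165]],[-1,[0.323,-0.49,0.01],[0.001,-0.002,0.213]],[-1,[0.323,-0.49,0.01],[0.001,-0.002,0.213]]]'; python3 -m pendant '[[-1,[0,0,0],[0,0,0]]]'; python3 - <<'E'
from hub import *
c=snap("top","t5"); s=robot.get_state(); hub(c,s["position"][2]-.0186+.055,(.63,-.193),s["position"][2]-.0186+.082)
c=snap("wrist","w5"); hub(c,s["position"][2]-.0186+.055,(.63,-.193),s["position"][2]-.0186+.082);cv2.imwrite("pics/w5.png",c["pixels"])
E
python3 rel.py .6297,-.1933,.16,-31
```

```text
t: 13.72
position: [0.632, -0.1839, 0.2167]
ee_rot: [[0.863, -0.506, -0.003], [-0.506, -0.863, 0.004], [-0.005, -0.002, -1.0]]
wrist_force: [-0.2, -0.7, -4.0]
grip_width: 0.425
t: 13.85
position: [0.6306, -0.184, 0.2148]
ee_rot: [[0.863, -0.506, -0.007], [-0.506, -0.863, 0.004], [-0.007, 0.0, -1.0]]
wrist_force: [0.4, -1.0, -3.1]
grip_width: 0.429
hub 0 nan rect [0. 0.] [0. 0.] 0.0
knob 1 [0. 0.] 0.0 dist 0.0 crank yaw 0.0
hub 9456 0.2508 rect [ 632.3 -181.7] [41.  66.7] 59.9
knob 3753 [ 635.8 -176.9] 52.2 dist 5.9 crank yaw 54.0
t 13.95 p [ 0.6309 -0.1832  0.2149] yaw -30.4 F [ 0.5  0.4 -5.1] w 0.431 j7 0.01
.6297,-.1933,.16,-31 shift [0.0112, 0.0236, 0.137] turn [-0.0004, 0.0025, 0.0036]
  return _methods._mean(a, axis=axis, dtype=dtype,
  ret = ret.dtype.type(ret / rcount)
```

View pics/w5.png

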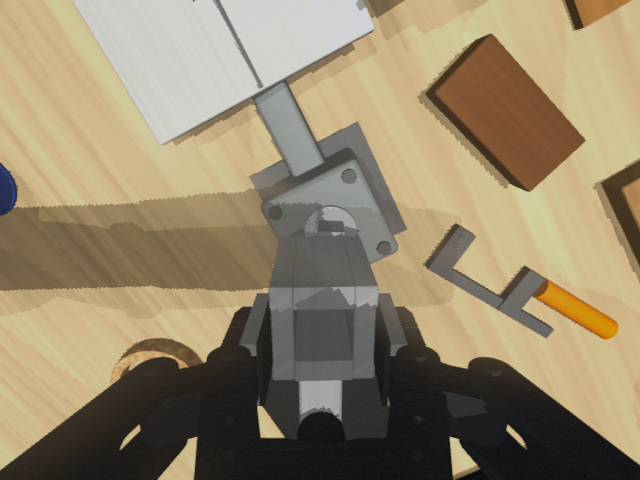

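The crank is held square: the hub top spans about cols 272–376 and rows 287–380, with the shaft below at (330,222). I'll get its in-hand offset from that top face, then line up.

```bash
python3 - <<'E'
from h import *
c=load("w5"); s=robot.get_state(); R=np.array(s["ee_rot"]); p=np.array(s["position"]); P=pts(c); z=p[2]+.0364
m=(abs(P[...,2]-z)<.004); m[:, :262]=0; m[:,388:]=0; m[:260]=0; m[400:]=0
for u in (280,290,358,366):
    r=np.flatnonzero(m[:,u]); print(u,r.min(),r.max(),[(R.T@(onz(c,[[u,v]],z)[0]-p)*1000).round(1).tolist() for v in(r.min(),r.max())])
r=np.flatnonzero(m[330]); print(r.min(),r.max(),[(R.T@(onz(c,[[v,330]],z)[0]-p)*1000).round(1).tolist() for v in(r.min(),r.max())])
E
```

```text
280 283 379 [[-14.2, -20.9, -36.3], [-15.4, 17.7, -36.3]]
290 282 379 [[-10.8, -21.3, -36.3], [-11.7, 17.7, -36.3]]
358 282 378 [[12.2, -21.4, -36.5], [13.3, 17.1, -36.5]]
366 282 377 [[14.9, -21.4, -36.5], [16.2, 16.6, -36.6]]
270 376 [[-18.3, -2.8, -36.3], [19.1, -3.0, -36.5]]
```

```bash
python3 rel.py .6285,-.1946,.17,-31;  python3 -m pendant '[[-1,[0.01,0.027,0.03],[0,0.002,0.003]],[-1,[0.01,0.027,0.08],[0,0.002,0.003]],[-1,[0.01,0.027,0.11],[0,0.002,0.003]],[-1,[0.01,0.027,0.11],[0,0.002,0.003]]]'; python3 rel.py .6285,-.1946,.15,-31
```

```text
t 13.95 p [ 0.6309 -0.1832  0.2149] yaw -30.4 F [ 0.5  0.4 -5.1] w 0.431 j7 0.01
.6285,-.1946,.17,-31 shift [0.01, 0.0278, 0.112] turn [-0.0004, 0.0025, 0.0036]
t: 14.45
position: [0.6277, -0.1939, 0.169]
ee_rot: [[0.858, -0.514, -0.004], [-0.514, -0.858, 0.003], [-0.005, -0.001, -1.0]]
wrist_force: [1.0, 0.0, -4.1]
grip_width: 0.426
t 14.45 p [ 0.6277 -0.1939  0.169 ] yaw -30.9 F [ 1.   0.  -4.1] w 0.426 j7 0.04
.6285,-.1946,.15,-31 shift [0.0028, 0.0006, 0.0476] turn [-0.0002, 0.0014, 0.0005]
```

Now at hub-bottom 0.150, above the pilot top at 0.137. Lowering over the pilot, watching force.

```bash
python3 -m pendant '[[-1,[0.002,0.001,0.03],[0,0.001,0]],[-1,[0.002,0.001,0.06],[0,0.001,0]],[-1,[0.002,0.001,0.06],[0,0.001,0]]]'; python3 rel.py .6285,-.1946,.13,-31
```

```text
t: 14.82
position: [0.6273, -0.1939, 0.1436]
ee_rot: [[0.858, -0.513, -0.003], [-0.513, -0.858, 0.002], [-0.004, 0.0, -1.0]]
wrist_force: [0.3, -0.0, -3.5]
grip_width: 0.433
t 14.82 p [ 0.6273 -0.1939  0.1436] yaw -30.9 F [ 0.3 -0.  -3.5] w 0.433 j7 0.06
.6285,-.1946,.13,-31 shift [0.0035, -0.0001, 0.034] turn [0.0, 0.0012, 0.0006]
```

```bash
python3 -m pendant '[[-1,[0.004,0.001,0.0],[0,0.001,0]],[-1,[0.004,0.001,0.015],[0,0.001,0]],[-1,[0.004,0.001,0.025],[0,0.001,0]]]'; python3 rel.py .6285,-.1946,.114,-31
```

```text
t: 15.2
position: [0.6288, -0.1952, 0.1335]
ee_rot: [[0.858, -0.513, 0.0], [-0.513, -0.858, 0.0], [0.0, -0.0, -1.0]]
wrist_force: [0.3, 0.1, -3.7]
grip_width: 0.426
t 15.2 p [ 0.6288 -0.1952  0.1335] yaw -30.9 F [ 0.3  0.1 -3.7] w 0.426 j7 0.07
.6285,-.1946,.114,-31 shift [-0.0013, -0.0009, 0.0488] turn [-0.0, -0.0, 0.0006]
```

Hub bottom is at 0.115, about 8 mm below the square's top, with no contact force, so it's engaged. Continuing to the seat.

```bash
python3 -m pendant '[[-1,[0,0,0.02],[0,0,0]],[-1,[0,0,0.04],[0,0,0]],[-1,[0,0,0.05],[0,0,0]],[-1,[0,0,0.052],[0,0,0]]]'; python3 rel.py .6285,-.1946,.114,-31
```

```text
t: 15.7
position: [0.6288, -0.1952, 0.1135]
ee_rot: [[0.858, -0.514, 0.0], [-0.514, -0.858, 0.001], [-0.0, -0.001, -1.0]]
wrist_force: [-3.3, 2.5, 7.1]
grip_width: 0.424
t 15.7 p [ 0.6288 -0.1952  0.1135] yaw -30.9 F [-3.3  2.5  7.1] w 0.424 j7 0.08
.6285,-.1946,.114,-31 shift [-0.0015, -0.0009, -0.0012] turn [-0.0003, 0.0, 0.0006]
```

```bash
python3 -m pendant '[[0.3,[0,0,0],[0,0,0]],[0.3,[0,0,0],[0,0,0]],[0.3,[0,0,-0.13],[0,0,0]],[0.3,[0,0,-0.28],[0,0,0]],[0.3,[0,0,-0.28],[0,0,0]]]'; python3 - <<'E'
from hub import *; from tins import *
c=snap("wrist","w6"); hub(c,.150,(.63,-.193),.177)
c=snap("top","t6"); hub(c,.150,(.63,-.193),.177); print(deckz(c),tin(c,.1385,(.6547,.1922)),tin(c,.1385,(.646,.0565)))
E
python3 rel.py .5885,-.2619,.22,-31
```

```text
t: 16.32
position: [0.6316, -0.1973, 0.2311]
ee_rot: [[0.858, -0.514, 0.01], [-0.514, -0.858, -0.002], [0.009, -0.004, -1.0]]
wrist_force: [0.1, -0.5, -0.9]
grip_width: 0.648
hub 2596 0.1496 rect [ 628.7 -193.8] [39.4 37.3] 57.4
knob 1039 [ 587.  -259.2] 13.2 dist 77.6 crank yaw -122.5
hub 9 0.1498 rect [ 634.  -175.6] [ 1.1 29.5] 59.5
knob 1 [0. 0.] 0.0 dist 657.9 crank yaw 164.5
0.0645 (array([0.6582, 0.1893, 0.1385]), np.float64(0.1396), np.float64(-1.5), np.int32(629), 111) (array([0.646 , 0.0585, 0.1385]), np.float64(0.1395), np.float64(-2.8), np.int32(621), 110)
t 16.43 p [ 0.6291 -0.1952  0.226 ] yaw -30.9 F [0.3 0.1 0.1] w 0.651 j7 0.01
.5885,-.2619,.22,-31 shift [-0.0015, 0.1951, 0.0147] turn [-0.0005, -0.0003, 0.0006]
```

```bash
python3 -m pendant '[[0.1,[-0.001,0.1,0.01],[0,0,0]],[0.1,[-0.001,0.19,0.02],[0,0,0]],[0.1,[-0.001,0.193,0.1],[0,0,0]],[0.1,[-0.001,0.193,0.22],[0,0,0]],[0.1,[-0.001,0.193,0.225],[0,0,0]]]'; python3 rel.py .5875,-.2612,.135,-31; python3 - <<'E'
from h import *
ex=np.array([.9979,-.0641]); ey=np.array([.0641,.9979]); C=np.array([.6485,.0904])
for t in("top0","t6"):
    P=pts(load(t)); q=P[...,:2]-C; a=q@ex; b=q@ey
    L=P[(a>.099)&(a<.114)&(abs(b)<.13)]; D=P[(a>-.08)&(a<.08)&(abs(b)<.16)]
    for n,X in(("ledge",L),("deck",D)):
        h,e=np.histogram(X[:,2],200,(.05,.15)); k=h.argmax(); v=X[abs(X[:,2]-e[k])<.002][:,2]; print(t,n,len(v),v.mean().round(4),len(X))
P=pts(load("top0")); q=P[...,:2]-C; a=q@ex;b=q@ey
for x in np.arange(.08,.16,.006): print(x.round(3),np.percentile(P[(abs(a-x)<.003)&(abs(b)<.1)][:,2],[10,50,90]).round(4))
E
```

```text
t: 17.05
position: [0.586, -0.2592, 0.1312]
ee_rot: [[0.858, -0.513, -0.007], [-0.513, -0.858, 0.004], [-0.008, 0.0, -1.0]]
wrist_force: [0.6, -0.4, -0.2]
grip_width: 0.552
t 17.05 p [ 0.586  -0.2592  0.1312] yaw -30.9 F [ 0.6 -0.4 -0.2] w 0.552 j7 0.18
.5875,-.2612,.135,-31 shift [0.0057, 0.0023, -0.0096] turn [0.0, 0.0026, 0.0006]
top0 ledge 458 0.1184 1157
top0 deck 6048 0.0641 9945
t6 ledge 512 0.1191 1148
t6 deck 5119 0.0641 9949
0.08 [0.0619 0.0647 0.0675]
0.086 [0.0615 0.0644 0.0672]
0.092 [0.06   0.0629 0.0656]
0.098 [0.1144 0.1191 0.1221]
0.104 [0.0044 0.119  0.1216]
0.11 [-0.0015  0.1165  0.1212]
0.116 [-0.0002  0.1215  0.169 ]
0.122 [0.0005 0.1569 0.1841]
0.128 [0.0009 0.1842 0.1869]
0.134 [0.1815 0.1845 0.187 ]
0.14 [0.182  0.1843 0.187 ]
0.146 [0.1819 0.1846 0.1871]
0.152 [0.1818 0.1845 0.1868]
0.158 [0.1819 0.1844 0.1875]
```

Ledge is about 0.119 (the reader top at 0.1844 minus 65 mm agrees) and the deck is at 0.064, so it needs about 55 mm, or 4.6 turns. Gripping the knob now.

```bash
python3 -m pendant '[[-1,[0.003,0,-0.005],[0,0.001,0]],[-1,[0.003,0,-0.005],[0,0.001,0]],[-1,[0.003,0,-0.005],[0,0.001,0]]]'; cat > knob.py <<'E'
# rows to carry the knob clockwise: rel to measured pose, targets on the circle about the shaft axis
import sys,numpy as np
from rig import robot
s=robot.get_state(); p=np.array(s["position"]); R=np.array(s["ee_rot"])
A=np.array([.6297,-.1938]); d=p[:2]-A; th=np.degrees(np.arctan2(d[1],d[0])); r=float(sys.argv[2]) if len(sys.argv)>2 else .08
print("t",round(s["t"],2),"z",p[2].round(4),"ang",th.round(1),"rad",np.hypot(*d).round(4),"F",np.round(s["wrist_force"],1),"w",round(s["grip_width"],2),"tilt",np.degrees(np.arccos(-R[2,2])).round(2),"yaw",np.degrees(np.arctan2(R[1,0],R[0,0])).round(1))
for k in np.arange(1,6)*float(sys.argv[1]):
    a=np.radians(th-k); w=np.r_[A+r*np.array([np.cos(a),np.sin(a)])-p[:2],0]; print((R.T@w/.4).round(3)[:2].tolist())
E
python3 knob.py 20
```

```text
t: 17.42
position: [0.5876, -0.2601, 0.1343]
ee_rot: [[0.858, -0.513, -0.003], [-0.513, -0.858, 0.002], [-0.004, -0.0, -1.0]]
wrist_force: [-0.6, -0.6, -0.6]
grip_width: 0.257
t 17.43 z 0.1343 ang -122.4 rad 0.0785 F [-0.6 -0.6 -0.6] w 0.26 tilt 0.2 yaw -30.9
[-0.068, -0.01]
[-0.127, -0.047]
[-0.171, -0.101]
[-0.193, -0.167]
[-0.191, -0.236]
```

```bash
python3 -m pendant '[[-1,[-0.068,-0.01,0],[0,0,0]],[-1,[-0.127,-0.047,0],[0,0,0]],[-1,[-0.171,-0.101,0],[0,0,0]],[-1,[-0.193,-0.167,0],[0,0,0]],[-1,[-0.191,-0.236,0],[0,0,0]]]'; python3 knob.py 30
```

```text
t: 18.05
position: [0.5693, -0.14, 0.1352]
ee_rot: [[0.858, -0.514, -0.004], [-0.514, -0.858, 0.002], [-0.004, 0.001, -1.0]]
wrist_force: [-0.6, -4.6, -3.4]
grip_width: 0.26
t 18.05 z 0.1352 ang 138.3 rad 0.0809 F [-0.6 -4.6 -3.4] w 0.26 tilt 0.25 yaw -30.9
[0.047, -0.093]
[0.133, -0.151]
[0.236, -0.159]
[0.329, -0.114]
[0.387, -0.028]
```

```bash
python3 -m pendant '[[-1,[0.047,-0.093,0],[0,0,0]],[-1,[0.133,-0.151,0],[0,0,0]],[-1,[0.236,-0.159,0],[0,0,0]],[-1,[0.329,-0.114,0],[0,0,0]],[-1,[0.387,-0.028,0],[0,0,0]]]'; python3 knob.py 36
```

```text
t: 18.68
position: [0.7096, -0.2075, 0.1344]
ee_rot: [[0.86, -0.51, -0.004], [-0.51, -0.86, 0.005], [-0.006, -0.002, -1.0]]
wrist_force: [-9.2, 5.7, -3.0]
grip_width: 0.26
t 18.68 z 0.1344 ang -9.7 rad 0.0811 F [-9.2  5.7 -3. ] w 0.26 tilt 0.37 yaw -30.7
[0.004, 0.124]
[-0.063, 0.228]
[-0.179, 0.272]
[-0.298, 0.24]
[-0.376, 0.144]
```

```bash
python3 -m pendant '[[-1,[0.004,0.124,0],[0,0,0]],[-1,[-0.063,0.228,0],[0,0,0]],[-1,[-0.179,0.272,0],[0,0,0]],[-1,[-0.298,0.24,0],[0,0,0]],[-1,[-0.376,0.144,0],[0,0,0]]]'; python3 knob.py 36
```

```text
t: 19.3
position: [0.5508, -0.1811, 0.136]
ee_rot: [[0.858, -0.513, 0.0], [-0.513, -0.858, 0.003], [-0.001, -0.002, -1.0]]
wrist_force: [22.3, -6.6, -19.0]
grip_width: 0.255
t 19.3 z 0.136 ang 170.9 rad 0.0799 F [ 22.3  -6.6 -19. ] w 0.25 tilt 0.16 yaw -30.9
[-0.008, -0.123]
[0.058, -0.228]
[0.172, -0.274]
[0.292, -0.243]
[0.371, -0.148]
```

```bash
python3 -m pendant '[[-1,[-0.008,-0.123,0.002],[0,0,0]],[-1,[0.058,-0.228,0.003],[0,0,0]],[-1,[0.172,-0.274,0.003],[0,0,0]],[-1,[0.292,-0.243,0.003],[0,0,0]],[-1,[0.371,-0.148,0.003],[0,0,0]]]'; python3 knob.py 36
```

```text
t: 19.92
position: [0.7106, -0.2029, 0.1344]
ee_rot: [[0.861, -0.508, -0.001], [-0.508, -0.861, 0.006], [-0.004, -0.005, -1.0]]
wrist_force: [-12.3, 5.8, -1.7]
grip_width: 0.256
t 19.93 z 0.1344 ang -6.4 rad 0.0815 F [-12.3   5.8  -1.7] w 0.26 tilt 0.37 yaw -30.5
[0.01, 0.124]
[-0.052, 0.232]
[-0.165, 0.282]
[-0.286, 0.256]
[-0.369, 0.165]
```

```bash
python3 -m pendant '[[-1,[0.01,0.124,0],[0,0,0]],[-1,[-0.052,0.232,0],[0,0,0]],[-1,[-0.165,0.282,0],[0,0,0]],[-1,[-0.286,0.256,0.001],[0,0,0]],[-1,[-0.369,0.165,0.002],[0,0,0]]]'; python3 knob.py 36
```

```text
t: 20.55
position: [0.55, -0.1861, 0.135]
ee_rot: [[0.86, -0.511, 0.004], [-0.511, -0.86, 0.004], [0.001, -0.006, -1.0]]
wrist_force: [22.5, -5.3, -15.8]
grip_width: 0.256
t 20.55 z 0.135 ang 174.5 rad 0.0801 F [ 22.5  -5.3 -15.8] w 0.26 tilt 0.33 yaw -30.7
[-0.015, -0.123]
[0.044, -0.231]
[0.156, -0.284]
[0.277, -0.261]
[0.362, -0.171]
```

```bash
python3 -m pendant '[[-1,[-0.015,-0.123,0.002],[0,0,0]],[-1,[0.044,-0.231,0.002],[0,0,0]],[-1,[0.156,-0.284,0.002],[0,0,0]],[-1,[0.277,-0.261,0.002],[0,0,0]],[-1,[0.362,-0.171,0.002],[0,0,0]]]'; python3 knob.py 36;  python3 - <<'E'
from tins import *
c=snap("top","t7"); z=deckz(c); print(z,tin(c,z+.075,(.6547,.1922)),tin(c,z+.075,(.646,.0565)))
E
```

```text
t: 21.18
position: [0.7113, -0.1977, 0.1345]
ee_rot: [[0.863, -0.505, 0.002], [-0.505, -0.863, 0.008], [-0.002, -0.008, -1.0]]
wrist_force: [-12.5, 4.1, -1.7]
grip_width: 0.254
t 21.18 z 0.1345 ang -2.7 rad 0.0817 F [-12.5   4.1  -1.7] w 0.25 tilt 0.46 yaw -30.4
[0.017, 0.124]
[-0.038, 0.235]
[-0.147, 0.292]
[-0.27, 0.274]
[-0.358, 0.187]
0.0965 (array([0.658 , 0.1892, 0.1715]), np.float64(0.1711), np.float64(-1.8), np.int32(652), 118) (array([0.6459, 0.0586, 0.1715]), np.float64(0.1711), np.float64(-4.2), np.int32(656), 119)
```

```bash
python3 -m pendant '[[-1,[0.017,0.124,0],[0,0,0]],[-1,[-0.038,0.235,0],[0,0,0]],[-1,[-0.147,0.292,0],[0,0,0]],[-1,[-0.27,0.274,0.001],[0,0,0]],[-1,[-0.358,0.187,0.002],[0,0,0]]]'; python3 knob.py 36; python3 rel.py .55,-.19,.134,-31
```

```text
t: 21.85
position: [0.5492, -0.1984, 0.1348]
ee_rot: [[0.857, -0.515, 0.009], [-0.515, -0.857, -0.0], [0.008, -0.004, -1.0]]
wrist_force: [20.9, -2.5, -13.2]
grip_width: 0.255
t 21.85 z 0.1348 ang -176.8 rad 0.0806 F [ 20.9  -2.5 -13.2] w 0.26 tilt 0.5 yaw -31.0
[-0.033, -0.12]
[0.009, -0.236]
[0.111, -0.305]
[0.234, -0.301]
[0.332, -0.226]
t 21.85 p [ 0.5492 -0.1984  0.1348] yaw -31.0 F [ 20.9  -2.5 -13.2] w 0.255 j7 0.1
.55,-.19,.134,-31 shift [-0.0091, -0.0189, 0.0021] turn [-0.0014, -0.0024, 0.0002]
```

```bash
python3 -m pendant '[[-1,[-0.033,-0.12,0.002],[0,-0.001,0]],[-1,[0.009,-0.236,0.002],[0,-0.001,0]],[-1,[0.111,-0.305,0.002],[0,-0.002,0]],[-1,[0.234,-0.301,0.002],[0,-0.002,0]],[-1,[0.332,-0.226,0.002],[0,-0.002,0]]]'; python3 knob.py 36
```

```text
t: 22.48
position: [0.711, -0.1854, 0.1353]
ee_rot: [[0.861, -0.509, 0.001], [-0.509, -0.861, 0.006], [-0.003, -0.006, -1.0]]
wrist_force: [-12.8, 2.5, -0.7]
grip_width: 0.255
t 22.48 z 0.1353 ang 5.9 rad 0.0818 F [-12.8   2.5  -0.7] w 0.26 tilt 0.37 yaw -30.6
[0.036, 0.12]
[-0.002, 0.238]
[-0.101, 0.311]
[-0.225, 0.312]
[-0.325, 0.24]
```

```bash
python3 -m pendant '[[-1,[0.036,0.12,0],[0,0,0]],[-1,[-0.002,0.238,0],[0,0,0]],[-1,[-0.101,0.311,0],[0,0,0]],[-1,[-0.225,0.312,0.002],[0,0,0]],[-1,[-0.325,0.24,0.002],[0,0,0]]]'; python3 knob.py 34
```

```text
t: 23.1
position: [0.5499, -0.2031, 0.1352]
ee_rot: [[0.859, -0.512, 0.005], [-0.512, -0.859, 0.005], [0.002, -0.007, -1.0]]
wrist_force: [21.6, -0.7, -16.2]
grip_width: 0.256
t 23.1 z 0.1352 ang -173.3 rad 0.0803 F [ 21.6  -0.7 -16.2] w 0.26 tilt 0.4 yaw -30.8
[-0.04, -0.11]
[-0.013, -0.224]
[0.073, -0.303]
[0.189, -0.32]
[0.294, -0.27]
```

```bash
python3 -m pendant '[[-1,[-0.04,-0.11,0.002],[0,0,0]],[-1,[-0.013,-0.224,0.002],[0,0,0]],[-1,[0.073,-0.303,0.002],[0,0,0]],[-1,[0.189,-0.32,0.002],[0,0,0]],[-1,[0.294,-0.27,0.002],[0,0,0]]]'; python3 -m pendant '[[-1,[0,0,0],[0,0,0]],[-1,[0,0,0],[0,0,0]]]'; python3 knob.py 36; cat > meas.py <<'E'
from tins import *
import sys
c=snap("top",sys.argv[1]); P=pts(c)
ex=np.array([.9979,-.0641]); ey=np.array([.0641,.9979]); C=np.array([.6485,.0904]); q=P[...,:2]-C; a=q@ex; b=q@ey
def mode(m,lo,hi):
    X=P[m][:,2]; h,e=np.histogram(X,50,(lo,hi)); k=e[h.argmax()]+(hi-lo)/100; return X[abs(X-k)<.003].mean().round(4)
z=mode((abs(a)<.08)&(abs(b)<.16),.06,.15); print("deck",z,"reader top-65mm",(mode((a>.13)&(a<.17)&(abs(b)<.13),.16,.21)-.065).round(4),"ledge",mode((a>.1)&(a<.106)&(abs(b)<.13),.1,.14))
for n in((.6547,.1922),(.646,.0565)):
    C_,zz,yw,ar,nw=tin(c,z+.075,n); d=C_[:2]-C; print("tin deck-frame x,y",(d@ex).round(4),(d@ey).round(4),"lid z-deck",(zz-z).round(4),"label yaw rel",(yw+3.7).round(1),ar,nw)
E
python3 meas.py t8
```

```text
t: 23.72
position: [0.7074, -0.1671, 0.1353]
ee_rot: [[0.862, -0.507, 0.002], [-0.507, -0.862, 0.008], [-0.002, -0.008, -1.0]]
wrist_force: [-10.9, 0.1, -0.0]
grip_width: 0.25
t: 23.98
position: [0.7069, -0.1665, 0.1355]
ee_rot: [[0.862, -0.507, 0.002], [-0.507, -0.862, 0.008], [-0.002, -0.008, -1.0]]
wrist_force: [-1.7, -1.0, 1.3]
grip_width: 0.254
t 23.98 z 0.1355 ang 19.4 rad 0.0819 F [-1.7 -1.   1.3] w 0.25 tilt 0.46 yaw -30.5
[0.062, 0.109]
[0.054, 0.232]
[-0.026, 0.326]
[-0.146, 0.356]
[-0.261, 0.31]
deck 0.12 reader top-65mm 0.1196 ledge 0.1199
tin deck-frame x,y 0.0031 0.099 lid z-deck 0.0746 label yaw rel 3.3 692 119
tin deck-frame x,y -0.0007 -0.0319 lid z-deck 0.0745 label yaw rel -0.4 679 119
```

Deck 0.120 against ledge 0.1196–0.1199 is level, and both tins are in place. Releasing the knob, rising, and moving over the hub.

```bash
python3 -m pendant '[[0.1,[0,0,0],[0,0,0]],[0.1,[0,0,0],[0,0,0]],[0.1,[0,0,-0.1],[0,0,0]],[0.1,[0,0,-0.2],[0,0,0]],[0.1,[0,0,-0.24],[0,0,0]]]'; python3 rel.py .6295,-.1940,.23,-70.6
```

```text
t: 24.65
position: [0.7078, -0.1669, 0.2346]
ee_rot: [[0.862, -0.506, 0.006], [-0.506, -0.862, 0.008], [0.002, -0.01, -1.0]]
wrist_force: [0.4, -0.2, 0.1]
grip_width: 0.55
t 24.65 p [ 0.7078 -0.1669  0.2346] yaw -30.4 F [ 0.4 -0.2  0.1] w 0.55 j7 -0.05
.6295,-.1940,.23,-70.6 shift [-0.1346, 0.1578, 0.0096] turn [-0.0032, 0.0006, 0.2232]
```

```bash
python3 -m pendant '[[0.4,[-0.07,0.08,0.01],[-0.002,0,0.058]],[0.4,[-0.135,0.158,0.01],[-0.003,0,0.116]],[0.4,[-0.135,0.158,0.01],[-0.003,0,0.174]],[0.4,[-0.135,0.158,0.01],[-0.003,0,0.223]],[0.4,[-0.135,0.158,0.01],[-0.003,0,0.223]]]'; python3 -m pendant '[[0.4,[0,0,0],[0,0,0]]]'; python3 - <<'E'
from hub import *
c=snap("wrist","w9"); hub(c,.150,(.6295,-.194),.177)
E
python3 rel.py .6292,-.1945,.1136,-70.6
```

```text
t: 25.28
position: [0.6291, -0.1932, 0.229]
ee_rot: [[0.335, -0.942, -0.002], [-0.942, -0.335, 0.002], [-0.002, 0.001, -1.0]]
wrist_force: [0.0, -0.3, -0.9]
grip_width: 0.701
t: 25.4
position: [0.629, -0.1929, 0.2286]
ee_rot: [[0.338, -0.941, -0.002], [-0.941, -0.338, 0.002], [-0.003, 0.002, -1.0]]
wrist_force: [-0.1, -0.8, -0.4]
grip_width: 0.698
hub 2633 0.1495 rect [ 631.1 -193.2] [39.6 37.3] 18.5
knob 1758 [ 706.1 -168.3] 11.7 dist 79.0 crank yaw 18.4
t 25.45 p [ 0.629  -0.1928  0.2285] yaw -70.3 F [-0.9  0.3  0.7] w 0.7 j7 -0.59
.6292,-.1945,.1136,-70.6 shift [0.0049, 0.0006, 0.2873] turn [0.0005, 0.0009, 0.0018]
```

```bash
python3 -m pendant '[[0.4,[0.003,-0.002,0.14],[0,0.001,0.006]],[0.4,[0.003,-0.002,0.26],[0,0.001,0.006]],[0.4,[0.003,-0.002,0.285],[0,0.001,0.006]],[-1,[0.003,-0.002,0.287],[0,0.001,0.006]],[-1,[0.003,-0.002,0.287],[0,0.001,0.006]]]'; python3 -m pendant '[[-1,[0,0,0],[0,0,0]],[-1,[0,0,0],[0,0,0]]]'; python3 rel.py
```

```text
t: 26.08
position: [0.6306, -0.194, 0.1155]
ee_rot: [[0.32, -0.947, 0.0], [-0.947, -0.32, -0.001], [0.001, -0.0, -1.0]]
wrist_force: [-0.3, -0.2, -2.6]
grip_width: 0.425
t: 26.32
position: [0.6308, -0.1942, 0.1161]
ee_rot: [[0.32, -0.947, 0.001], [-0.947, -0.32, -0.001], [0.002, -0.001, -1.0]]
wrist_force: [0.3, 0.3, -4.1]
grip_width: 0.429
t 26.32 p [ 0.6308 -0.1942  0.1161] yaw -71.3 F [ 0.3  0.3 -4.1] w 0.429 j7 -0.53
```

```bash
python3 -m pendant '[[-1,[0,0,-0.03],[0,0,0]],[-1,[0,0,-0.07],[0,0,0]],[-1,[0,0,-0.12],[0,0,0]],[-1,[0,0,-0.2],[0,0,0]],[-1,[0,0,-0.26],[0,0,0]]]'; python3 rel.py .5245,-.4005,.22,-71
```

```text
t: 26.95
position: [0.6311, -0.1944, 0.223]
ee_rot: [[0.32, -0.947, 0.003], [-0.947, -0.32, -0.002], [0.003, -0.003, -1.0]]
wrist_force: [0.1, 0.5, -3.7]
grip_width: 0.426
t 26.95 p [ 0.6311 -0.1944  0.223 ] yaw -71.4 F [ 0.1  0.5 -3.7] w 0.426 j7 -0.6
.5245,-.4005,.22,-71 shift [0.4029, 0.4173, 0.0076] turn [-0.0008, -0.0009, -0.002]
```

```bash
python3 -m pendant '[[-1,[0.1,0.1,0],[0,0,0]],[-1,[0.2,0.21,0],[0,0,0]],[-1,[0.3,0.31,0],[0,0,0]],[-1,[0.4,0.415,0.03],[0,0,0]],[-1,[0.403,0.417,0.12],[0,0,0]]]'; python3 -m pendant '[[-1,[0,0,0],[0,0,0]]]'; python3 rel.py .5245,-.4005,.026,-71
```

```text
t: 27.58
position: [0.521, -0.4087, 0.1792]
ee_rot: [[0.31, -0.951, 0.007], [-0.951, -0.31, -0.009], [0.011, -0.004, -1.0]]
wrist_force: [1.1, 0.2, -4.2]
grip_width: 0.424
t: 27.7
position: [0.52, -0.4071, 0.1776]
ee_rot: [[0.31, -0.951, 0.004], [-0.951, -0.31, -0.006], [0.007, -0.002, -1.0]]
wrist_force: [-0.7, 0.4, -4.2]
grip_width: 0.427
t 27.7 p [ 0.52   -0.4071  0.1776] yaw -71.9 F [-0.7  0.4 -4.2] w 0.427 j7 -0.22
.5245,-.4005,.026,-71 shift [-0.0148, -0.015, 0.379] turn [-0.0007, -0.0021, -0.0052]
```

```bash
python3 -m pendant '[[-1,[-0.015,-0.015,0.14],[0,-0.002,0]],[-1,[-0.015,-0.015,0.28],[0,-0.002,0]],[-1,[-0.015,-0.015,0.35],[0,-0.002,0]],[-1,[-0.015,-0.015,0.37],[0,-0.002,0]],[-1,[-0.015,-0.015,0.375],[0,-0.002,0]]]'; python3 -m pendant '[[-1,[0,0,0.004],[0,0,0]],[-1,[0,0,0.008],[0,0,0]]]'; python3 rel.py
```

```text
t: 28.32
position: [0.526, -0.4011, 0.0295]
ee_rot: [[0.311, -0.95, 0.004], [-0.95, -0.311, -0.001], [0.003, -0.004, -1.0]]
wrist_force: [-0.2, 0.6, -3.8]
grip_width: 0.424
t: 28.58
position: [0.5271, -0.4017, 0.0279]
ee_rot: [[0.311, -0.95, 0.007], [-0.95, -0.311, -0.003], [0.005, -0.006, -1.0]]
wrist_force: [-0.4, 0.4, -5.1]
grip_width: 0.428
t 28.57 p [ 0.5271 -0.4017  0.0279] yaw -71.9 F [-0.4  0.4 -5.1] w 0.428 j7 -0.12
```

```bash
python3 -m pendant '[[-1,[0,0,0.008],[0,0,0]],[-1,[0,0,0.014],[0,0,0]],[-1,[0,0,0.016],[0,0,0]]]'; python3 rel.py
```

```text
t: 28.95
position: [0.5275, -0.402, 0.0233]
ee_rot: [[0.311, -0.95, 0.008], [-0.95, -0.311, -0.002], [0.004, -0.007, -1.0]]
wrist_force: [-3.3, 5.5, 15.4]
grip_width: 0.427
t 28.95 p [ 0.5275 -0.402   0.0233] yaw -71.9 F [-3.3  5.5 15.4] w 0.427 j7 -0.12
```

Contact at 15 N, so it's down on the mat. Releasing, rising and moving clear.

```bash
python3 -m pendant '[[0,[0,0,0],[0,0,0]],[0.4,[0,0,0],[0,0,0]],[0.4,[0,0,-0.15],[0,0,0]],[0.4,[0,0,-0.3],[0,0,0]],[0.4,[0,0,-0.5],[0,0,0]]]'; python3 rel.py .45,-.25,.23,-71; python3 -m pendant '[[0.4,[-0.12,-0.1,0],[0,0,0]],[0.4,[-0.24,-0.2,0],[0,0,0]],[0.4,[-0.36,-0.2,0],[0,0,0]],[0.4,[-0.36,-0.2,0],[0,0,0]]]'; python3 rel.py;python3 - <<'E'
from hub import *
c=snap("top","t9"); hub(c,.058,(.525,-.401),.085); cv2.imwrite("pics/t9.png",c["pixels"])
E
python3 meas.py t10
```

```text
t: 29.58
position: [0.5258, -0.4016, 0.2075]
ee_rot: [[0.311, -0.95, 0.008], [-0.95, -0.311, -0.002], [0.004, -0.007, -1.0]]
wrist_force: [0.3, 0.3, -0.5]
grip_width: 0.699
t 29.57 p [ 0.5258 -0.4016  0.2075] yaw -71.9 F [ 0.3  0.3 -0.5] w 0.699 j7 -0.25
.45,-.25,.23,-71 shift [-0.4189, 0.0619, -0.0585] turn [-0.0021, -0.0014, -0.0049]
t: 30.08
position: [0.5575, -0.2352, 0.2067]
ee_rot: [[0.317, -0.949, 0.007], [-0.949, -0.317, 0.001], [0.001, -0.007, -1.0]]
wrist_force: [0.7, 0.1, 0.3]
grip_width: 0.702
t 30.07 p [ 0.5575 -0.2352  0.2067] yaw -71.5 F [0.7 0.1 0.3] w 0.702 j7 -0.5
hub 3 0.0567 rect [ 515.2 -421.6] [1.  5.1] 27.0
knob 1 [0. 0.] 0.0 dist 665.8 crank yaw 140.7
deck 0.1199 reader top-65mm 0.1195 ledge 0.1199
tin deck-frame x,y 0.0032 0.0991 lid z-deck 0.0747 label yaw rel 3.3 685 118
tin deck-frame x,y -0.0006 -0.0319 lid z-deck 0.0746 label yaw rel -1.6 676 121
```

View pics/t9.png

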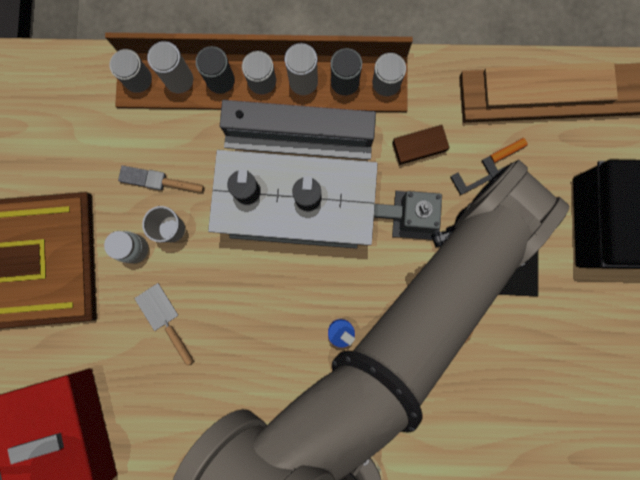

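The tins at (243,185) and (307,193) are on the line with labels up towards the reader. The arm hides the mat, so I'll move aside and check the crank.

```bash
python3 -m pendant '[[0.4,[-0.08,0.16,-0.1],[0,0,0]],[0.4,[-0.3,0.25,-0.12],[0,0,0]],[0.4,[-0.45,0.25,-0.12],[0,0,0]],[0.4,[-0.6,0.2,-0.12],[0,0,0]],[0.4,[-0.72,0.1,-0.12],[0,0,0]]]'; python3 -m pendant '[[0.4,[-0.15,0,0],[0,0,0]],[0.4,[-0.2,0,0],[0,0,0]]]'; python3 rel.py; python3 - <<'E'
from hub import *
c=snap("top","t11"); hub(c,.058,(.525,-.401),.085); cv2.imwrite("pics/t11.png",c["pixels"])
P=pts(c); print("crank lever z", P[proj(c,[[.57,-.387,.015]]).round().astype(int)[0][::-1][0],proj(c,[[.57,-.387,.015]]).round().astype(int)[0][0]].round(4))
E
python3 meas.py t12
```

```text
t: 30.8
position: [0.429, -0.0559, 0.256]
ee_rot: [[0.305, -0.952, 0.011], [-0.952, -0.305, 0.001], [0.003, -0.011, -1.0]]
wrist_force: [1.9, 1.1, -0.7]
grip_width: 0.699
t: 31.05
position: [0.4043, 0.0218, 0.2563]
ee_rot: [[0.306, -0.952, 0.012], [-0.952, -0.306, 0.003], [0.001, -0.012, -1.0]]
wrist_force: [0.5, -0.7, 0.0]
grip_width: 0.697
t 31.05 p [0.4043 0.0218 0.2563] yaw -72.2 F [ 0.5 -0.7  0. ] w 0.697 j7 -1.62
hub 220 0.0581 rect [ 526.6 -399.9] [37.8 40. ] 17.5
knob 91 [ 602.7 -374.6] 12.5 dist 80.1 crank yaw 18.4
crank lever z [ 0.5696 -0.3888  0.0115]
deck 0.1199 reader top-65mm 0.12 ledge 0.1199
tin deck-frame x,y 0.0031 0.0989 lid z-deck 0.0747 label yaw rel 4.1 691 118
tin deck-frame x,y -0.0007 -0.032 lid z-deck 0.0745 label yaw rel 0.2 683 118
```

View pics/t11.png

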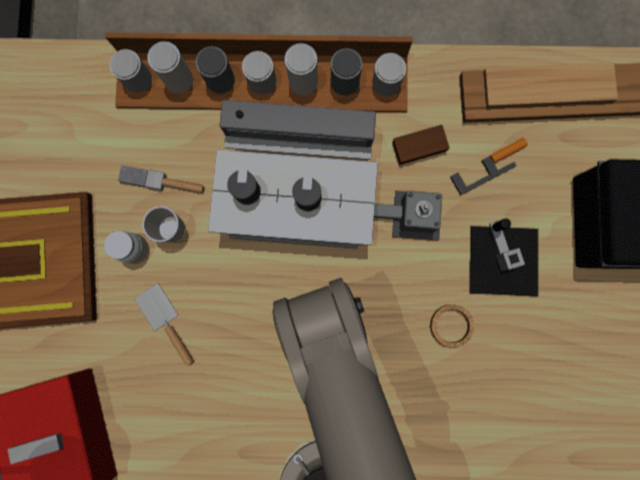

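The crank lies flat on the mat, hub at (512,260) about 2 mm from the mat centre, with its top at 0.058. The tins are on the line facing the reader, the deck is level, the bystanders are unmoved and the arm is clear. Handing in.

```bash
python3 -c "
from rig import robot
print(robot.close_job(), robot.get_state()['t'])"
```

```text
the job is handed in; nothing more can be done
the job is handed in; nothing more can be done
```

The job is handed in at about 31 s of the 210 s allowed. Both labelled tins are on the deck facing the reader, and the deck is wound up level with the ledge. The crank is back flat on its mat. `close_job()` gives no verdict, so the readings below are my own camera checks.

There were two labelled dark tins; I left the blue look-alike alone. I fitted the crank at the measured shaft angle and wound about 4.6 turns by the knob.

| Check | Last reading | Limit |
|---|---|---|
| Deck top against ledge top | 119.9 mm vs 119.9–120.0 mm | within 4 mm |
| Tins off the deck's middle line | +3.1 mm and −0.7 mm | within 20 mm |
| Label directions off straight | about 4° and 0° | within 15° |
| Tin height on deck (lid above deck) | 74.7 and 74.5 mm | about 75 mm (upright) |
| Crank hub from the mat's centre | about 2 mm | within 60 mm |
| Hub top height | 58.1 mm | about 58 mm (flat) |

- **Other things:** in the last picture the bystanders look unmoved, and the arm is clear of everything.
- **Disagreements:**
  - The first top view after placing the first tin gave wrong values because the gripper was in the way; the wrist view and later top views settled it.
  - The two cameras differed by 1–2 mm on the crank's hub.
- **Failed checks:**
  - One top-view reading of the held crank found nothing, and the wrist reading taken with it picked up the fingers. I measured the hub's top face in the wrist image instead.
  - The first look at the crank back on the mat was hidden by the arm; I repeated it after moving aside.
- I saw no tin knocked aside and no slackened grip.

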